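Grade food cans by length on the sorting ramp

TASK

Three upright food cans of different lengths stand among other goods on the pantry table. Beginning with the longest, then the middle one, then the shortest, tip each can onto its side squarely across the head of the sorting ramp and let it go there, so that it rolls down by itself, untouched, and lodges in the pocket that fits its length. Leave all the other goods where they stand.

Things in the scene. Friction and masses are not known exactly. Their poses are not given: they have to be found in the camera images.
- ramp: fixed sloping aluminium chute, 384 mm long, 148 wide. Origin on the table straight below the head point; x horizontal, down-ramp, y across, z up. The surface falls 0.12 rad along +x. Side walls, inner faces at y = +-68 mm, 6 thick, stand 14 mm above the surface. Pockets are holes 44 mm deep, 74 mm long, centred across; a longer can rolls past on the ledges beside them
- head (a point): head point: on the surface, midway across, 98 mm above the table; a can laid here has its middle 27 mm higher. The solid head runs from 75 mm up-ramp to 45 mm down-ramp of it. A can let go here rolls off by itself along +x; it needs to be centred across within 6 mm and square within 0.05 rad. Axes as the ramp's
- pocket_short (a point): first pocket, 76 mm wide across the ramp, 45 to 119 mm down the slope from the head point. The point is the middle of a can lying mid-pocket on the floor; a settled can lies some 10 mm further down-ramp and stands 10 mm proud of the surface, so it would stop a later can. Axes as the ramp's
- pocket_middle (a point): second pocket, 106 mm wide, 133 to 207 mm down the slope; point as in the first
- pocket_long (a point): third and last pocket, 136 mm wide, 221 to 295 mm down the slope, closed by an end stop 14 mm thick and 25 mm above the surface; point as in the first
- can_long: the long food can, closed steel with a plain paper band, 54 mm in diameter and 120 mm tall, 0.29 kg give or take a third, standing upright on the table at the start. Origin at its middle, z along its axis. All three cans look alike but for their height
- can_middle: the middle food can, closed steel with a plain paper band, 54 mm in diameter and 90 mm tall, 0.22 kg give or take a third, standing upright on the table at the start. Origin at its middle, z along its axis. All three cans look alike but for their height
- can_short: the short food can, closed steel with a plain paper band, 54 mm in diameter and 60 mm tall, 0.15 kg give or take a third, standing upright on the table at the start. Origin at its middle, z along its axis. All three cans look alike but for their height
- jar: bystander, to be left alone: closed jar, 72 mm in diameter, 110 mm tall. Origin at the centre of its underside, z up
- carton: bystander, to be left alone: upright cardboard carton, 50 (x) x 75 (y) x 120 mm tall. Origin at the centre of its underside, z up
- tuna: bystander, to be left alone: flat steel tin, 84 mm in diameter, 35 mm tall. Origin at the centre of its underside, z up
- spice: bystander, to be left alone: small jar, 48 mm in diameter, 90 mm tall. Origin at the centre of its underside, z up
- meal: bystander, to be left alone: low black meal box with clear top, 100 (x) x 140 (y) x 42 mm tall. Origin at the centre of its underside, z up
- tape: bystander, to be left alone: roll of tape lying flat, 96 mm in diameter, 45 mm tall. Origin at the centre of its underside, z up
- mug: bystander, to be left alone: white mug, 76 mm in diameter, 90 mm tall, its handle reaching about 35 mm further on +y. Origin at the centre of its underside, z up
There are look-alikes about, which are no part of the job. What is shaped like the can_long but red is not meant.

How it is judged:
By the outcome, as a careful person would: the job done as asked, in the order asked, and still so for the second after the job is handed in, with the robot touching nothing.
It also fails if it takes over 72 s, if anything falls off the work surface, if the arm or the gripper's body presses on something with over 40 N, if the wrist force passes 120 N, or if a joint passes its speed limit or range.

ROBOT

A 7-joint arm with a two-finger parallel gripper is mounted at the origin on the work surface. World frame = base frame: x ahead of the robot, y to its left, z up, the work surface at z = 0. Lengths are in m, angles in rad, forces in N, time in s.
With the tool pointing down it reaches from about 0.4 to 0.875 m from the base axis. Payload 19.3 kg.
Tool frame: the origin (TCP) lies midway between the tips of the shut fingers; the grasp point (between the pads) lies 19 mm behind it (bot.pinch_z is the distance from the TCP to the grasp point, in m); z points along the fingers, y is the line along which they close (so a half turn about z gives the same grasp; the last joint's range is limited). The gripper opens to 85 mm and grips with 20 to 120 N. Pads are 22 mm wide; open, the fingers measure 114 mm over their backs; the gripper's body (76 mm by 85 mm) begins 54 mm behind the grasp point. The pads swing forward as they close: fully open they stand 13 mm farther back than shut.
Start: joints at [1.186, 0.521, -0.036, 1.599, 0.021, 1.021, -0.113], TCP at [0.193, -0.594, 0.231] pointing down, gripper open.
Joint ranges: [-2.91, 2.91], [-0.3, 2.13], [-1.5, 1.42], [0.17, 2.43], [-1.26, 4.41], [0.16, 1.93], [-2.52, 2.52]. Speed limits (rad/s): [1.89, 1.89, 2.39, 2.39, 3.01, 3.01, 3.01].

INTERFACE

Orientations are given as [roll, pitch, yaw] about the fixed x, y, z axes, in that order (R = Rz(yaw) Ry(pitch) Rx(roll)).
In Python, from workcell import observe, viewer, bot gives the robot as it stands. The module is installed in compiled form; this text tells all that it offers.
- The arm moves only by the tool play_rows, never from a script. Its argument "motion" is a list of rows, each a list of 7 numbers: the shift along the tool's x, y, z in cm, then the turn, a rotation vector about the tool's x, y, z in rad, then the opening, from -1 (shut) to 1 (fully open), so that 0 is half open. A call has exactly 5 rows; each row is the pose to reach, as a shift and turn from the pose commanded when the call began, along the tool's axes at that moment; what a row does not reach only later rows make up. A row lasts 1/10 s, in which the tool goes at most 50 mm and 8.59 degrees, less where a joint would pass 70% of its speed; a pose out of reach is approached as far as the arm can. A call with a gripper value outside its range is refused whole. The fingers move at their own pace and stop on an object; "squeeze" is the grip in N (left out, the last holds). Time passes only in rows, so rows that repeat a pose let the fingers close, or fill a call up. It gives the time, the measured TCP pose, the force, the opening and the grip force at its end, in the units of the state.
- observe(): the state, without advancing time (a new reading comes with each control period).
- viewer.grab_frame(name): name is "scene" or "top" or "wrist"; returns (picture, depth): 420x560x3 uint8, red, green, blue; 420x560 float32, m along the optical axis (not along the pixel's ray), 0 where there is no reading.
- viewer.camera_info(name): a dict with "fx", "fy", "cx", "cy" (pixels), "R" (3x3) and "t" (3): a world point X has camera coordinates R X + t. Camera axes: x right, y down, z forward; pixel columns grow to the right and rows downward; lengths in m; the calibration is good to about 2 mm. The wrist camera is an equidistant fisheye: a pixel r from the principal point sees the ray r / f radians off the axis. A picture is of the moment at which its call begins: read the wrist's pose just before it. camera_info takes no time and is no camera call; for the wrist camera it gives the pose at the moment of the call.
- bot.job_done(): hands the job in; it is judged then, once.
The state is a dict: "clock": time; "qpos": joint angles; "qd": joint speeds; "joint_efforts": joint torques, N m; "position": TCP position; "tool_rot": TCP orientation; "force": force on the tool from outside, world axes, zero at the start; "moment": the same for the moment, N m; "grip_width": finger opening in m; "finger_force": force on a finger pad.
Only numpy, scipy, OpenCV 4.12 (cv2) and the standard library are available. Lean on these libraries where they do the work, as an engineer would, in place of code of your own. Each camera call takes 0.05 s, during which the arm holds its last target. There are 200 camera calls.

## Working session

There is one attempt and no reset: what is moved stays moved. The work goes in short steps, Python scripts to look and compute and a tool call to move; the robot and the scene stay as the last step left them, time stands still between calls to the robot, and variables do not carry over. Pictures are saved under pics/ and viewed, at most 10 in all, crops included, and the job is handed in when it is done.

Besides the shell and the picture viewer there is one more tool, called after "Request:" by a JSON object that holds its "op" and its "data", one argument or row to a line. play_rows: Moves the arm, as the interface text tells. Its arguments: {"type":"object","properties":{"motion":{"type":"array"},"squeeze":{"type":"number"}},"required":["motion"]}

```bash
mkdir -p pics; python3 - <<'E'
from workcell import observe, viewer, bot
import cv2,numpy as np
s=observe();print({k:np.round(v,3).tolist() for k,v in s.items()},bot.pinch_z)
for n in("scene","top"):
    im,d=viewer.grab_frame(n);np.savez(n+"0.npz",im=im,d=d,**viewer.camera_info(n))
    c=viewer.camera_info(n);print(n,{k:np.round(v,3).tolist() for k,v in c.items()})
    cv2.imwrite(f"pics/{n}0.png",cv2.resize(im[...,::-1],(800,600)))
E
```

```text
{'clock': 0.0, 'qpos': [1.186, 0.522, -0.036, 1.6, 0.021, 1.021, -0.113], 'qd': [-0.001, -0.001, 0.0, -0.001, 0.001, -0.001, 0.0], 'joint_efforts': [-0.001, -92.71, 1.98, -36.993, 0.018, 0.008, 0.0], 'position': [0.193, -0.594, 0.231], 'tool_rot': [-3.14, 0.0, 0.315], 'force': [0.151, 0.278, -0.544], 'moment': [-0.018, 0.012, 0.025], 'finger_force': 0.0, 'grip_width': 0.085} 0.0187
scene {'fx': 439.623, 'fy': 439.623, 'cx': 274.121, 'cy': 212.984, 'R': [[0.73, 0.683, -0.022], [0.403, -0.457, -0.793], [-0.552, 0.569, -0.609]], 't': [-0.394, -0.122, 1.716]}
top {'fx': 526.396, 'fy': 526.396, 'cx': 275.962, 'cy': 207.051, 'R': [[-0.022, -1.0, -0.006], [-0.991, 0.022, -0.129], [0.13, 0.003, -0.992]], 't': [0.049, 0.526, 1.609]}
```

View pics/scene0.png

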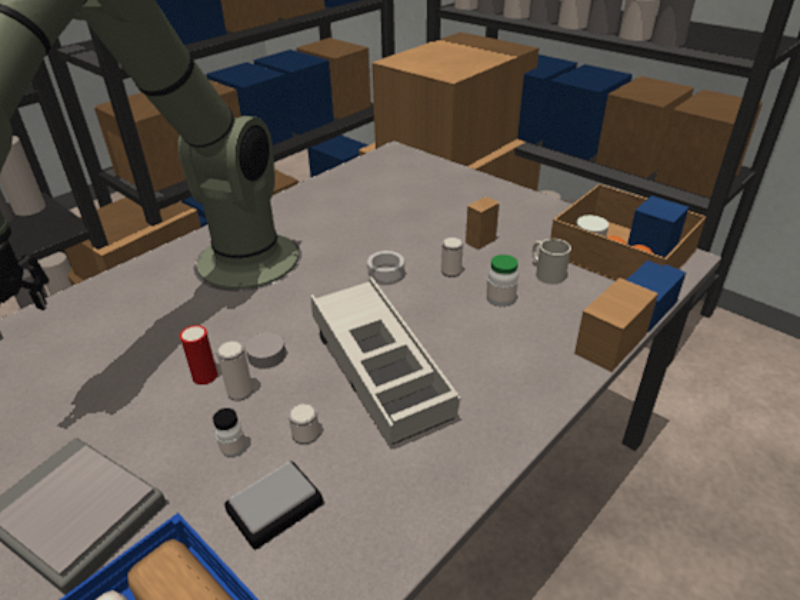

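View pics/top0.png

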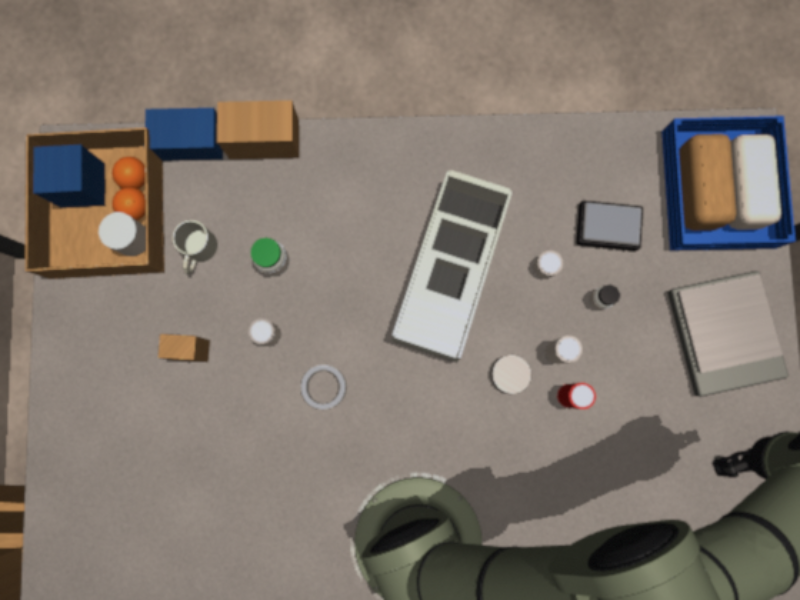

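Scene view: candidates for the long can are white tall can (236,370), red look-alike (199,355, rejected), black-lidded spice jar (229,432), middle can (452,257), short can (304,424). In top view these are at (568,349), (580,396), (607,295), (261,331) and (549,263); the ramp head edge is (393,342)–(459,357), the foot (448,172)–(511,188).

```bash
cat > h.py <<'E'
import numpy as np,cv2
from scipy.optimize import least_squares
def cloud(f):
    z=np.load(f);d=z['d'];v,u=np.mgrid[:420,:560]
    c=np.stack([(u-z['cx'])/z['fx']*d,(v-z['cy'])/z['fy']*d,d],-1)
    return (c-z['t'])@z['R'],z['im'],d>0
def proj(z,X):
    c=z['R']@X+z['t'];return np.array([z['fx']*c[0]/c[2]+z['cx'],z['fy']*c[1]/c[2]+z['cy']])
E
python3 - <<'E'
from h import *
P,im,ok=cloud('top0.npz');S,ims,oks=cloud('scene0.npz')
Z=np.load('scene0.npz')
for n,u,v in [('long',568,349),('mid',261,331),('short',549,263),('red',580,396),('tuna',511,374),('spice',607,295),('tape',323,369),('jar',266,252),('meal',610,225),('carton',180,347),('mug',190,238)]:
    u,v=int(u*.7),int(v*.7)
    w=P[v-2:v+3,u-2:u+3].reshape(-1,3);h=np.median(w[:,2]);c0=np.median(w,0)
    out=[]
    for Q,o in((P,ok),(S,oks)):
        m=o&(np.hypot(*(Q[...,:2]-c0[:2]).transpose(2,0,1))<.05)&(abs(Q[...,2]-h)<.008)
        q=Q[m]
        if len(q)<5: out.append('none');continue
        (cx,cy),(a,b),_=cv2.minAreaRect((q[:,:2]*1000).astype(np.float32))
        out.append((round(cx),round(cy),round(a),round(b),'h',round(np.median(q[:,2])*1000,1),len(q)))
    print(n,out)
# ramp
for nm,Q,o in(('top',P,ok),('scene',S,oks)):
    cor=np.array([P[int(b*.7),int(a*.7)] for a,b in((400,338),(455,350),(455,180),(503,192))]);
    if nm=='top':print(cor.round(3))
    c=cor.mean(0)
    m=o&(Q[...,2]>.025)&(np.hypot(Q[...,0]-c[0],Q[...,1]-c[1])<.27)
    n,l=cv2.connectedComponents(m.astype(np.uint8))
    k=np.bincount(l[m]).argmax();q=Q[l==k]
    print(nm,cv2.minAreaRect((q[:,:2]*1000).astype(np.float32)),len(q))
    np.save(nm+'ramp.npy',q)
E
```

```text
long [(398, -316, 53, 50, 'h', np.float64(120.9), 261), (400, -314, 51, 56, 'h', np.float64(121.5), 220)]
mid [(451, 320, 53, 52, 'h', np.float64(90.6), 250), (452, 321, 52, 57, 'h', np.float64(91.7), 125)]
short [(588, -299, 54, 50, 'h', np.float64(60.3), 232), (590, -297, 53, 56, 'h', np.float64(61.7), 272)]
red [(303, -338, 53, 51, 'h', np.float64(120.5), 280), (305, -336, 55, 55, 'h', np.float64(121.6), 216)]
tuna [(351, -209, 81, 80, 'h', np.float64(35.4), 557), (356, -208, 83, 85, 'h', np.float64(36.6), 411)]
spice [(511, -414, 42, 41, 'h', np.float64(90.6), 164), (516, -414, 43, 42, 'h', np.float64(91.1), 190)]
tape [(359, 194, 39, 87, 'h', np.float64(44.3), 133), (363, 193, 85, 44, 'h', np.float64(44.8), 108)]
jar [(615, 307, 61, 62, 'h', np.float64(109.6), 335), (619, 308, 60, 66, 'h', np.float64(111.2), 193)]
meal [(676, -441, 100, 90, 'h', np.float64(42.6), 716), (679, -441, 98, 86, 'h', np.float64(43.4), 1039)]
carton [(420, 487, 78, 50, 'h', np.float64(119.5), 435), (423, 489, 78, 56, 'h', np.float64(121.3), 179)]
mug [(681, 500, 82, 95, 'h', np.float64(4.1), 298), (697, 494, 51, 97, 'h', np.float64(2.6), 154)]
[[ 0.431  0.027  0.106]
 [ 0.405 -0.085  0.103]
 [ 0.773 -0.098  0.085]
 [ 0.741 -0.202  0.087]]
top ((586.4052734375, -86.76911926269531), (148.19720458984375, 391.8672180175781), 70.51560974121094) 5641
scene ((589.3504028320312, -84.42228698730469), (152.21432495117188, 391.5210266113281), 70.37454986572266) 6124
```

```bash
cat >> h.py <<'E'
from scipy.spatial.transform import Rotation as Ro
RY=-0.3415; HEAD=np.array([.4786,-.0468,.098])
XR=np.array([np.cos(RY),np.sin(RY),0]); YR=np.array([-np.sin(RY),np.cos(RY),0]); UP=np.array([0,0,1.])
def pose(grasp,az,dep,flip=1,deep=.020):
    """tool with grasp point on 'grasp', heading azimuth az, depression dep; TCP 'deep' beyond it"""
    d=np.array([np.cos(az),np.sin(az),0]);z=np.cos(dep)*d-np.sin(dep)*UP
    y=flip*np.cross(UP,d);x=np.cross(y,z)
    return grasp+deep*z,Ro.from_matrix(np.stack([x,y,z],1))
def cur():
    from workcell import observe
    s=observe();return np.array(s['position']),Ro.from_euler('xyz',s['tool_rot']),s
def plan(*targets):
    """for each (p,R): number of calls and the rows (one per call, cm/rad, tool axes)"""
    p0,R0,s=cur();print('t',s['clock'],'p',np.round(p0,3),'q',np.round(s['qpos'],2),'w',round(s['grip_width'],4),'F',np.round(s['force'],1))
    for p,R in targets:
        rv=(R0.inv()*R).as_rotvec();n=int(np.ceil(max(np.linalg.norm(p-p0)/.25,np.linalg.norm(rv)/.74,.01)))
        for i in range(n):
            pn=p0+(p-p0)/(n-i);Rn=R0*Ro.from_rotvec(rv/n)
            print(np.round(R0.inv().apply(pn-p0)*100,1).tolist(),np.round((R0.inv()*Rn).as_rotvec(),3).tolist(),end=' | ')
            p0,R0=pn,Rn
        print()
E
python3 - <<'E'
from h import *
from scipy.spatial import cKDTree
# ramp check with the plane of head and cross-centre by wall tops
for nm in('top','scene'):
    q=np.load(nm+'ramp.npy');l=q-HEAD;a=l@XR;b=l@YR
    m=(a>-65)&(abs(b)<.055)&(a<.035);m&=a>-.065
    A=np.c_[a[m],b[m],np.ones(m.sum())];print(nm,np.linalg.lstsq(A,q[m,2],rcond=None)[0].round(4))
    for lo,hi in((-.05,.05),(.05,.15),(.15,.25)):
        k=(a>lo)&(a<hi)&(q[:,2]>.098-.12*a+.008);print([np.round(np.percentile(b[k&(b*s>0)],[5,50,95]),4) for s in(-1,1)])
    print('ends',a.min(),a.max())
L=np.array([.399,-.315,.075]);az=RY-np.pi/2
for f in(1,-1):
    p,R=pose(L,az,.8,f);plan((p-R.as_matrix()[:,2]*.13+UP*.05,R))
E
```

```text
top [-0.1191  0.0025  0.0985]
[array([-0.075 , -0.0721, -0.0437]), array([0.0201, 0.0685, 0.0718])]
[array([-0.0749, -0.0718, -0.0485]), array([0.0659, 0.0692, 0.0721])]
[array([-0.0749, -0.0722, -0.0693]), array([0.0342, 0.0693, 0.0724])]
ends -0.08101380432277953 0.3109488476805827
scene [-0.1219 -0.0023  0.0999]
[array([-0.0735, -0.0709, -0.0668]), array([0.0673, 0.0706, 0.0744])]
[array([-0.0735, -0.0709, -0.067 ]), array([0.0675, 0.0705, 0.0753])]
[array([-0.0739, -0.0713, -0.0673]), array([0.0681, 0.0703, 0.0746])]
ends -0.07888180533743606 0.31271736571832354
t 0.1 p [ 0.193 -0.594  0.231] q [ 1.19  0.52 -0.04  1.6   0.02  1.02 -0.11] w 0.0854 F [-0.1 -0.4 -1.2]
[16.4, -13.1, 1.4] [-0.176, -0.358, -0.434] | [19.4, -4.6, -6.9] [-0.176, -0.358, -0.434] | 
t 0.1 p [ 0.193 -0.594  0.231] q [ 1.19  0.52 -0.04  1.6   0.02  1.02 -0.11] w 0.0854 F [-0.1 -0.4 -1.2]
[8.2, -6.6, 0.7] [-0.213, 0.105, 0.524] | [3.8, -9.8, -0.5] [-0.213, 0.105, 0.524] | [-1.4, -10.1, -2.5] [-0.213, 0.105, 0.524] | [-5.7, -7.4, -4.8] [-0.213, 0.105, 0.524] |
```

Request:
{"op": "play_rows", "data": {
  "motion": [
    [3.3, -2.6, 0.3, -0.035, -0.072, -0.087, 1],
    [6.6, -5.2, 0.6, -0.07, -0.143, -0.174, 1],
    [9.8, -7.9, 0.8, -0.106, -0.215, -0.26, 1],
    [13.1, -10.5, 1.1, -0.141, -0.286, -0.347, 1],
    [16.4, -13.1, 1.4, -0.176, -0.358, -0.434, 1]
  ]
}}

```text
clock: 0.6
position: [0.3098, -0.4176, 0.2175]
tool_rot: [3.042, 0.387, 0.739]
force: [1.4, -0.6, -0.8]
grip_width: 0.0854
finger_force: 0.0
```

```bash
python3 - <<'E'
from h import *
L=np.array([.399,-.315,.075]);az=RY-np.pi/2
p,R=pose(L,az,.8,1);plan((p-R.as_matrix()[:,2]*.13+UP*.05,R))
E
```

```text
t 0.6 p [ 0.31  -0.418  0.218] q [ 0.58  0.36 -0.02  1.99  0.54  0.87 -0.62] w 0.0854 F [ 1.4 -0.6 -0.8]
[19.3, -4.5, -6.9] [-0.173, -0.355, -0.431] |
```

Request:
{"op": "play_rows", "data": {
  "motion": [
    [3.9, -0.9, -1.4, -0.035, -0.071, -0.086, 1],
    [7.7, -1.8, -2.8, -0.07, -0.142, -0.172, 1],
    [11.6, -2.7, -4.1, -0.105, -0.213, -0.258, 1],
    [15.4, -3.6, -5.5, -0.139, -0.284, -0.345, 1],
    [19.3, -4.5, -6.9, -0.174, -0.355, -0.431, 1]
  ]
}}

```text
clock: 1.1
position: [0.4258, -0.2429, 0.2047]
tool_rot: [-3.142, 0.771, 1.23]
force: [1.5, -1.0, 0.9]
grip_width: 0.0853
finger_force: 0.0
```

```bash
python3 - <<'E'
from h import *
from workcell import viewer
L=np.array([.399,-.315,.075]);az=RY-np.pi/2
p,R=pose(L,az,.8,1);plan((p-R.as_matrix()[:,2]*.13+UP*.05,R),(p-R.as_matrix()[:,2]*.09,R),(p,R))
c=viewer.camera_info('wrist');im,d=viewer.grab_frame('wrist');np.savez('w1.npz',im=im,d=d,**c)
print({k:np.round(v,3).tolist() for k,v in c.items()})
cv2.imwrite('pics/w1.png',cv2.resize(im[...,::-1],(800,600)))
E
```

```text
t 1.1 p [ 0.426 -0.243  0.205] q [ 0.04  0.51 -0.13  2.02  0.83  1.18 -0.98] w 0.0853 F [ 1.5 -1.   0.9]
[0.0, -0.1, 0.1] [0.001, 0.001, 0.001] | 
[3.5, -0.0, 7.6] [0.0, 0.0, 0.0] | 
[0.0, 0.0, 9.0] [-0.0, 0.0, 0.0] | 
{'fx': 325.192, 'fy': 325.192, 'cx': 280.602, 'cy': 207.541, 'R': [[0.943, -0.333, 0.001], [-0.167, -0.47, 0.867], [-0.289, -0.817, -0.498]], 't': [-0.483, -0.193, 0.181]}
```

View pics/w1.png

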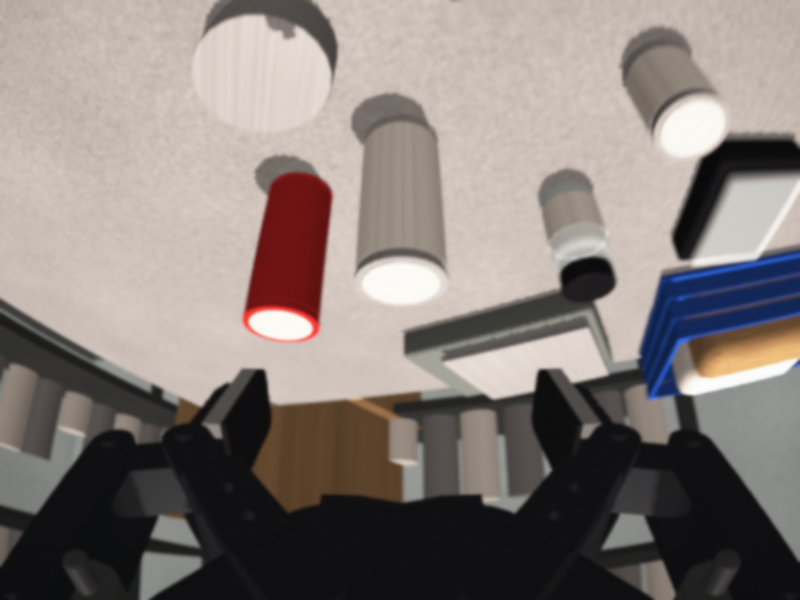

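Wrist view: white tall can top at (402,282), centred between the fingers (250/552); the red look-alike sits at (283,325), left aside; spice (587,275) clear. Choice confirmed; closing in.

Request:
{"op": "play_rows", "data": {
  "motion": [
    [0.9, 0, 1.9, 0, 0, 0, 0.7],
    [1.8, 0, 3.8, 0, 0, 0, 0.7],
    [2.6, 0, 5.7, 0, 0, 0, 0.7],
    [3.5, 0, 7.6, 0, 0, 0, 0.7],
    [3.5, 0, 7.6, 0, 0, 0, 0.7]
  ]
}}

```text
clock: 1.65
position: [0.4141, -0.2711, 0.124]
tool_rot: [-3.137, 0.769, 1.228]
force: [-0.1, -0.3, 0.8]
grip_width: 0.0729
finger_force: 0.0
```

Request:
{"op": "play_rows", "data": {
  "motion": [
    [0, 0, 2.5, 0, 0, 0, 0.7],
    [0, 0, 5, 0, 0, 0, 0.7],
    [0, 0, 7.5, 0, 0, 0, 0.7],
    [0, 0, 9, 0, 0, 0, 0.7],
    [0, 0, 9, 0, 0, 0, 0.7]
  ]
}}

```text
clock: 2.15
position: [0.3935, -0.3303, 0.0608]
tool_rot: [-3.14, 0.769, 1.225]
force: [0.1, 0.0, -0.4]
grip_width: 0.0726
finger_force: 0.0
```

Request:
{"op": "play_rows", "data": {
  "motion": [
    [0, 0, 0, 0, 0, 0, -0.2],
    [0, 0, 0, 0, 0, 0, -0.2],
    [0, 0, 0, 0, 0, 0, -0.2],
    [0, 0, 0, 0, 0, 0, -0.2],
    [0, 0, 0, 0, 0, 0, -0.2]
  ],
  "squeeze": 60
}}

```text
clock: 2.65
position: [0.3952, -0.3288, 0.0619]
tool_rot: [3.139, 0.768, 1.226]
force: [-1.8, 2.8, 6.3]
grip_width: 0.053
finger_force: 61.9
```

```bash
cat >> h.py <<'E'
def final(half,off,dep,lift=.0,az=RY-np.pi/2,xs=0.,a=0.):
    """tool pose laying a can on the head: grasp 'off' above the can's middle (toward heading after tipping)"""
    d=np.array([np.cos(az),np.sin(az),0])
    return HEAD+XR*xs+UP*(.027/np.cos(.12)-.12*xs+lift)+d*off
E
python3 - <<'E'
from h import *
L=np.array([.399,-.315,.075]);az=RY-np.pi/2
p0,R0,s=cur();z=R0.as_matrix()[:,2];dep=np.arcsin(-z[2])
g=p0-.02*z;print('grasp',g.round(4),'dep',dep,'grip',s['grip_width'],s['finger_force'])
off=g[2]-.06
mid=(np.array([.43,-.18,.28])+0*UP)
pu,Ru=pose(g+UP*.15,az,dep)
gf=final(.06,off,0);pf,Rf=pose(gf+UP*.06,az,dep+np.pi/2)
pl,Rl=pose(gf+UP*.003,az,dep+np.pi/2)
plan((pu,Ru),(pf,Rf),(pl,Rl));print(off,gf)
E
```

```text
grasp [ 0.3999 -0.3157  0.0763] dep 0.8026510905063133 grip 0.053002945616832844 61.94244861602783
t 2.65 p [ 0.395 -0.329  0.062] q [ 0.14  0.76 -0.03  2.1   1.11  0.88 -1.22] w 0.053 F [-1.8  2.8  6.3]
[-10.4, 0.0, -10.8] [-0.0, 0.0, -0.003] | 
[7.9, -0.5, -5.8] [0.0, 0.524, 0.0] | [9.8, -0.5, -1.0] [0.0, 0.524, 0.0] | [9.0, -0.5, 4.0] [0.0, 0.524, 0.0] | 
[-4.1, -0.0, 4.0] [0.0, 0.0, -0.0] | 
0.01628827585327622 [ 0.47314504 -0.06214768  0.12519557]
```

Request:
{"op": "play_rows", "data": {
  "motion": [
    [-1, 0, -1, 0, 0, 0, -0.2],
    [-3.5, 0, -3.6, 0, 0, 0, -0.2],
    [-6, 0, -6.2, 0, 0, 0, -0.2],
    [-8.5, 0, -8.8, 0, 0, 0, -0.2],
    [-10.4, 0, -10.8, 0, 0, 0, -0.2]
  ]
}}

```text
clock: 3.15
position: [0.395, -0.3284, 0.2134]
tool_rot: [3.139, 0.767, 1.225]
force: [0.1, -0.1, -0.9]
grip_width: 0.053
finger_force: 63.4
```

Request:
{"op": "play_rows", "data": {
  "motion": [
    [1.6, -0.1, -1.2, 0, 0.105, 0, -0.2],
    [3.2, -0.2, -2.3, 0, 0.21, 0, -0.2],
    [4.7, -0.3, -3.5, 0, 0.314, 0, -0.2],
    [6.3, -0.4, -4.6, 0, 0.419, 0, -0.2],
    [7.9, -0.5, -5.8, 0, 0.524, 0, -0.2]
  ]
}}

```text
clock: 3.65
position: [0.4235, -0.2345, 0.1989]
tool_rot: [3.139, 0.24, 1.227]
force: [-0.2, 0.3, -3.1]
grip_width: 0.0526
finger_force: 63.3
```

Request:
{"op": "play_rows", "data": {
  "motion": [
    [2, -0.1, -0.2, 0, 0.105, 0, -0.2],
    [3.9, -0.2, -0.4, 0, 0.21, 0, -0.2],
    [5.9, -0.3, -0.6, 0, 0.314, 0, -0.2],
    [7.8, -0.4, -0.8, 0, 0.419, 0, -0.2],
    [9.8, -0.5, -1, 0, 0.524, 0, -0.2]
  ]
}}

```text
clock: 4.15
position: [0.4516, -0.1414, 0.1849]
tool_rot: [3.139, -0.284, 1.228]
force: [-0.2, 0.2, -3.1]
grip_width: 0.0527
finger_force: 63.3
```

```bash
python3 - <<'E'
from h import *
az=RY-np.pi/2;dep=.8027;gf=final(.06,.0163,0)
pf,Rf=pose(gf+UP*.06,az,dep+np.pi/2);pl,Rl=pose(gf+UP*.003,az,dep+np.pi/2)
plan((pf,Rf),(pl,Rl))
E
```

```text
t 4.15 p [ 0.452 -0.141  0.185] q [ 0.76  0.41 -0.49  2.02 -0.14  0.75  0.07] w 0.0527 F [-0.2  0.2 -3.1]
[8.9, -0.6, 4.0] [0.003, 0.519, -0.0] | 
[-4.1, 0.0, 4.0] [-0.0, 0.0, -0.0] |
```

Request:
{"op": "play_rows", "data": {
  "motion": [
    [1.8, -0.1, 0.8, 0, 0.104, 0, -0.2],
    [3.6, -0.2, 1.6, 0, 0.208, 0, -0.2],
    [5.3, -0.3, 2.4, 0, 0.311, 0, -0.2],
    [7.1, -0.5, 3.2, 0.002, 0.415, 0, -0.2],
    [8.9, -0.6, 4, 0.003, 0.519, 0, -0.2]
  ]
}}

```text
clock: 4.65
position: [0.4784, -0.049, 0.1709]
tool_rot: [3.141, -0.802, 1.229]
force: [-0.6, -0.9, -4.1]
grip_width: 0.0522
finger_force: 63.4
```

```bash
python3 - <<'E'
from h import *
from workcell import viewer
az=RY-np.pi/2;dep=.8027;gf=final(.06,.0163,0)
pf,Rf=pose(gf+UP*.06,az,dep+np.pi/2);pl,Rl=pose(gf+UP*.003,az,dep+np.pi/2)
plan((pf,Rf),(pl,Rl))
im=[]
for n in('scene','top'):
    a,d=viewer.grab_frame(n);np.savez(n+'1.npz',im=a,d=d,**viewer.camera_info(n))
    Z=np.load(n+'1.npz');u,v=proj(Z,HEAD+UP*.05).astype(int)
    im.append(cv2.resize(a[max(v-60,0):v+60,u-60:u+60,::-1],(400,400)));print(u,v)
cv2.imwrite('pics/c1.png',np.hstack(im))
E
```

```text
t 4.65 p [ 0.478 -0.049  0.171] q [ 1.06  0.68 -0.8   2.06 -0.55  0.68  0.49] w 0.0522 F [-0.6 -0.9 -4.1]
[0.0, -0.1, -0.0] [0.001, 0.001, -0.0] | 
[-4.1, -0.0, 4.0] [0.0, 0.0, 0.0] | 
247 204
305 217
```

View pics/c1.png

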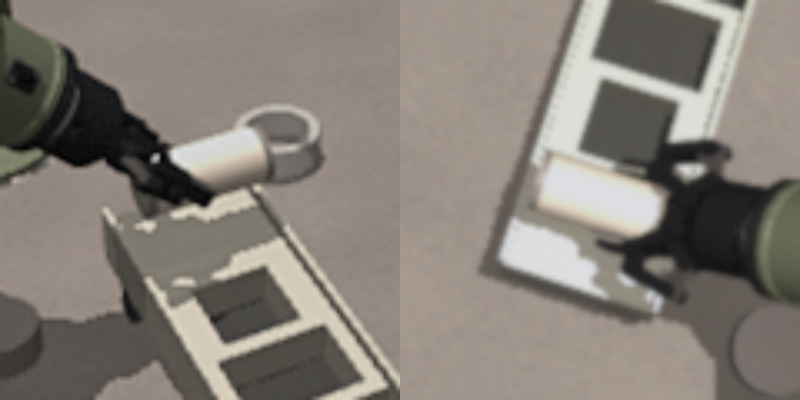

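Crops: can held level across the head (scene crop ~(225,160), top crop ~(600,195)), fingers on its up/down-ramp sides. Checking its free end and squareness numerically.

```bash
cat >> h.py <<'E'
def chk(tag,bmin,half,zlo=.14,zhi=.30):
    for n in('top','scene'):
        Q,im,o=cloud(n+tag+'.npz');l=Q-HEAD;a=l@XR;b=l@YR
        m=o&(Q[...,2]>zlo)&(Q[...,2]<zhi)&(abs(a)<.05)&(b>bmin)&(b<.09)
        def res(v): # cylinder axis line: a=a0+ka*b, z=z0+kz*b
            return np.hypot(a[m]-v[0]-v[1]*b[m],Q[...,2][m]-v[2]-v[3]*b[m])-.027
        r=least_squares(res,[0,0,HEAD[2]+.08,0],loss='soft_l1',f_scale=.002)
        print(n,m.sum(),'a0,ka,z0,kz',r.x.round(4),'end b',np.percentile(b[m],[95,98,99.5]).round(4),'want',half)
E
python3 - <<'E'
from h import *
chk('1',.0,.06)
E
```

```text
top 405 a0,ka,z0,kz [-0.0017 -0.0004  0.1818  0.0102] end b [0.0571 0.0588 0.0598] want 0.06
scene 344 a0,ka,z0,kz [-0.0002 -0.0133  0.1853 -0.0003] end b [0.0591 0.0603 0.0616] want 0.06
```

Request:
{"op": "play_rows", "data": {
  "motion": [
    [-0.9, 0, 0.9, 0, 0, 0, -0.2],
    [-1.8, 0, 1.75, 0, 0, 0, -0.2],
    [-2.8, 0, 2.7, 0, 0, 0, -0.2],
    [-3.6, 0, 3.5, 0, 0, 0, -0.2],
    [-3.9, 0, 3.8, 0, 0, 0, -0.2]
  ]
}}

```text
clock: 5.25
position: [0.4774, -0.0493, 0.1141]
tool_rot: [-3.137, -0.798, 1.225]
force: [0.8, -0.1, -2.0]
grip_width: 0.0525
finger_force: 63.4
```

Request:
{"op": "play_rows", "data": {
  "motion": [
    [-0.05, 0, 0.05, 0, 0, 0, -0.2],
    [-0.1, 0, 0.1, 0, 0, 0, -0.2],
    [-0.15, 0, 0.15, 0, 0, 0, -0.2],
    [-0.2, 0, 0.2, 0, 0, 0, -0.2],
    [-0.2, 0, 0.2, 0, 0, 0, -0.2]
  ]
}}

```text
clock: 5.75
position: [0.4777, -0.0497, 0.1126]
tool_rot: [-3.139, -0.799, 1.226]
force: [0.1, -0.2, -2.3]
grip_width: 0.053
finger_force: 63.4
```

Request:
{"op": "play_rows", "data": {
  "motion": [
    [-0.05, 0, 0.05, 0, 0, 0, -0.2],
    [-0.1, 0, 0.1, 0, 0, 0, -0.2],
    [-0.15, 0, 0.15, 0, 0, 0, -0.2],
    [-0.15, 0, 0.15, 0, 0, 0, -0.2],
    [-0.15, 0, 0.15, 0, 0, 0, -0.2]
  ]
}}

```text
clock: 6.25
position: [0.4779, -0.0497, 0.112]
tool_rot: [-3.139, -0.8, 1.226]
force: [-15.8, -16.4, 41.9]
grip_width: 0.0526
finger_force: 68.4
```

Request:
{"op": "play_rows", "data": {
  "motion": [
    [0.04, 0, -0.04, 0, 0, 0, -0.2],
    [0.08, 0, -0.08, 0, 0, 0, -0.2],
    [0.08, 0, -0.08, 0, 0, 0, -0.2],
    [0.08, 0, -0.08, 0, 0, 0, -0.2],
    [0.08, 0, -0.08, 0, 0, 0, -0.2]
  ]
}}

```text
clock: 6.75
position: [0.4778, -0.0497, 0.1122]
tool_rot: [-3.139, -0.799, 1.226]
force: [-5.3, -6.6, 13.9]
grip_width: 0.0527
finger_force: 64.8
```

Request:
{"op": "play_rows", "data": {
  "motion": [
    [0.05, 0, -0.05, 0, 0, 0, 1],
    [3.5, 0.5, -3.5, 0, 0, 0, 1],
    [7, 0.8, -7, 0, 0, 0, 1],
    [9, 0.8, -9, 0, 0, 0, 1],
    [9, 0.8, -9, 0, 0, 0, 1]
  ]
}}

```text
clock: 7.25
position: [0.4861, -0.0542, 0.2419]
tool_rot: [3.138, -0.797, 1.231]
force: [-0.2, -0.7, -0.6]
grip_width: 0.0855
finger_force: 0.0
```

```bash
python3 - <<'E'
from h import *
from workcell import viewer
im=[]
for n in('scene','top'):
    a,d=viewer.grab_frame(n);np.savez(n+'2.npz',im=a,d=d,**viewer.camera_info(n))
    Z=np.load(n+'2.npz');u,v=proj(Z,HEAD+XR*.12).astype(int)
    im.append(cv2.resize(a[max(v-80,0):v+80,u-80:u+80,::-1],(400,400)))
cv2.imwrite('pics/c2.png',np.hstack(im))
M=np.array([.451,.3205,.062])
for az in(0.0,.3,.62,RY+np.pi/2):
  for f in(1,-1):
    print(az,f);p,R=pose(M,az,.8,f);plan((p-R.as_matrix()[:,2]*.12+UP*.1,R))
E
```

```text
0.0 1
t 7.35 p [ 0.485 -0.054  0.239] q [ 1.08  0.55 -0.81  2.   -0.57  0.83  0.41] w 0.0855 F [-0.6 -0.7 -0.4]
[5.5, -5.6, 5.8] [0.007, -0.257, -0.515] | [8.7, -1.8, 3.9] [0.007, -0.257, -0.515] | [9.1, 2.9, 1.6] [0.007, -0.257, -0.515] | [6.6, 7.1, -0.5] [0.007, -0.257, -0.515] | 
0.0 -1
t 7.35 p [ 0.485 -0.054  0.239] q [ 1.08  0.55 -0.81  2.   -0.57  0.83  0.41] w 0.0855 F [-0.6 -0.7 -0.4]
[10.9, -11.2, 11.6] [-0.434, -0.011, 0.434] | [4.4, -18.3, 4.9] [-0.434, -0.011, 0.434] | 
0.3 1
t 7.35 p [ 0.485 -0.054  0.239] q [ 1.08  0.55 -0.81  2.   -0.57  0.83  0.41] w 0.0855 F [-0.6 -0.7 -0.4]
[5.1, -5.3, 5.5] [0.008, -0.208, -0.589] | [8.2, -1.3, 4.1] [0.008, -0.208, -0.589] | [8.1, 3.7, 2.3] [0.008, -0.208, -0.589] | [5.0, 7.7, 0.8] [0.008, -0.208, -0.589] | 
0.3 -1
t 7.35 p [ 0.485 -0.054  0.239] q [ 1.08  0.55 -0.81  2.   -0.57  0.83  0.41] w 0.0855 F [-0.6 -0.7 -0.4]
[10.3, -10.7, 10.9] [-0.328, -0.012, 0.328] | [5.9, -16.3, 6.3] [-0.328, -0.012, 0.328] | 
0.62 1
t 7.35 p [ 0.485 -0.054  0.239] q [ 1.08  0.55 -0.81  2.   -0.57  0.83  0.41] w 0.0855 F [-0.6 -0.7 -0.4]
[4.9, -4.9, 
[... 206 characters left out ...]
8  0.55 -0.81  2.   -0.57  0.83  0.41] w 0.0855 F [-0.6 -0.7 -0.4]
[9.7, -9.9, 10.4] [-0.215, -0.013, 0.215] | [7.3, -13.7, 7.7] [-0.215, -0.013, 0.215] | 
1.2292963267948966 1
t 7.35 p [ 0.485 -0.054  0.239] q [ 1.08  0.55 -0.81  2.   -0.57  0.83  0.41] w 0.0855 F [-0.6 -0.7 -0.4]
[3.7, -3.2, 4.0] [-0.008, -0.0, 0.628] | [1.1, -4.8, 3.9] [-0.008, -0.0, 0.628] | [-1.9, -4.6, 3.9] [-0.008, -0.0, 0.628] | [-4.2, -2.6, 3.9] [-0.008, -0.0, 0.628] | [-5.0, 0.3, 3.8] [-0.008, -0.0, 0.628] | 
1.2292963267948966 -1
t 7.35 p [ 0.485 -0.054  0.239] q [ 1.08  0.55 -0.81  2.   -0.57  0.83  0.41] w 0.0855 F [-0.6 -0.7 -0.4]
[9.3, -7.9, 9.9] [0.0, -0.013, -0.001] | [9.4, -7.9, 9.8] [0.0, -0.013, -0.001] |
```

View pics/c2.png

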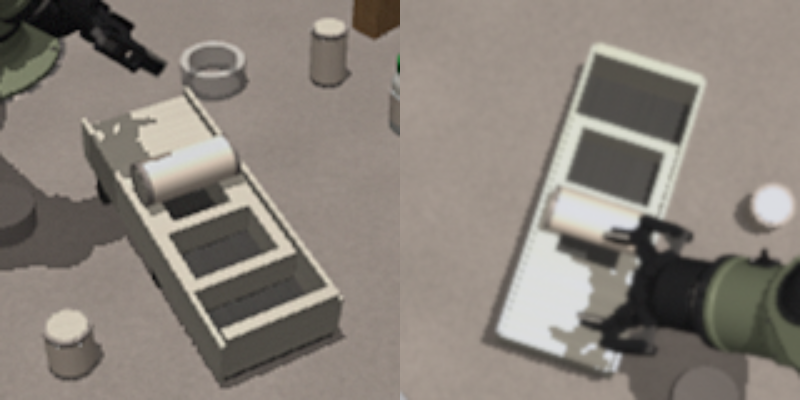

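Crops: the long can is free and rolling square past the first pocket (scene crop (185,170)). Next, the middle can; same tool orientation, heading +y'.

Request:
{"op": "play_rows", "data": {
  "motion": [
    [1.9, -1.6, 2, 0, 0, 0, 0.7],
    [3.7, -3.2, 4, 0, 0, 0, 0.7],
    [5.6, -4.7, 5.9, 0, 0, 0, 0.7],
    [7.5, -6.3, 7.9, 0, 0, 0, 0.7],
    [9.3, -7.9, 9.9, 0, -0.013, 0, 0.7]
  ]
}}

```text
clock: 7.85
position: [0.4553, 0.1015, 0.2355]
tool_rot: [-3.135, -0.786, 1.223]
force: [1.0, 0.5, 0.7]
grip_width: 0.0725
finger_force: 0.0
```

Request:
{"op": "play_rows", "data": {
  "motion": [
    [1.9, -1.6, 2, 0, 0, 0, 0.7],
    [3.7, -3.2, 4, 0, 0, 0, 0.7],
    [5.6, -4.7, 5.9, 0, 0, 0, 0.7],
    [7.5, -6.3, 7.9, 0, 0, 0, 0.7],
    [9.4, -7.9, 9.8, 0, -0.013, 0, 0.7]
  ]
}}

```text
clock: 8.35
position: [0.4265, 0.2556, 0.2328]
tool_rot: [-3.135, -0.772, 1.222]
force: [0.1, -0.3, -0.0]
grip_width: 0.0725
finger_force: 0.0
```

```bash
python3 - <<'E'
from h import *
from workcell import viewer
M=np.array([.4515,.3205,.062]);az=RY+np.pi/2
p,R=pose(M,az,.8,-1);z=R.as_matrix()[:,2];plan((p-z*.1,R),(p,R))
# long can settled? points standing proud in the ramp
for n in('top','scene'):
    a,d=viewer.grab_frame(n);np.savez(n+'3.npz',im=a,d=d,**viewer.camera_info(n))
    Q,im,o=cloud(n+'3.npz');l=Q-HEAD;x=l@XR;b=l@YR
    m=o&(abs(b)<.055)&(x>.0)&(x<.30)&(l[...,2]>-.12*x+.005);print(n,m.sum(),np.percentile(x[m],[2,50,98]).round(3),np.percentile(b[m],[2,98]).round(3),(l[...,2]+.12*x)[m].max().round(4))
c=viewer.camera_info('wrist');a,d=viewer.grab_frame('wrist');X=np.array([.4515,.3205,.0905]);q=c['R']@X+c['t'];th=np.arctan2(np.hypot(q[0],q[1]),q[2]);u=c['fx']*th*q[:2]/np.hypot(q[0],q[1])+[c['cx'],c['cy']];print(u)
cv2.circle(a,tuple(u.astype(int)),2,(255,0,0),-1);cv2.imwrite('pics/w3.png',cv2.resize(a[...,::-1],(800,600)))
E
```

```text
t 8.35 p [0.426 0.256 0.233] q [ 0.66  0.46 -1.15  2.31 -1.    0.19  0.27] w 0.0725 F [ 0.1 -0.3 -0. ]
[-6.9, 0.2, 9.1] [-0.002, -0.002, -0.005] | 
[-0.0, 0.0, 10.0] [-0.0, -0.0, -0.0] | 
top 535 [0.008 0.267 0.299] [-0.053  0.053] 0.0384
scene 438 [0.03  0.27  0.299] [-0.053  0.053] 0.0305
[284.75034828 243.8328464 ]
```

View pics/w3.png

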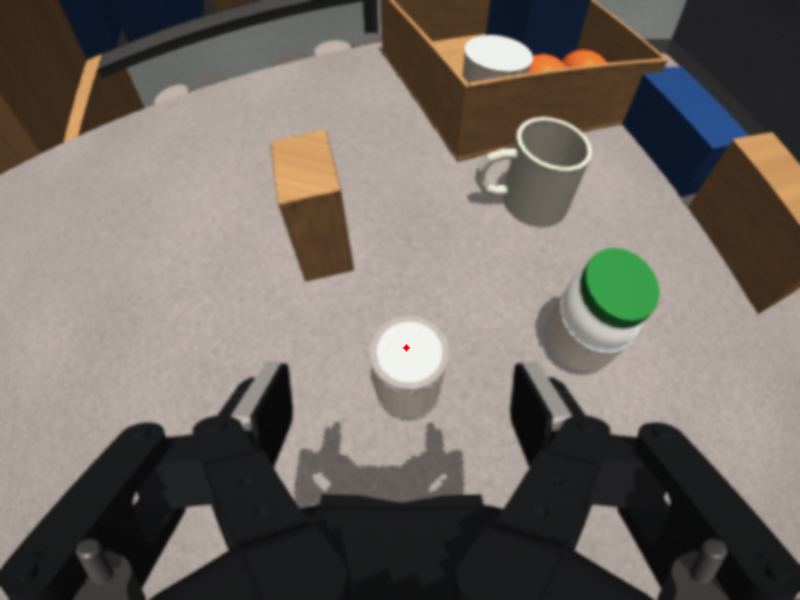

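Wrist view: middle can top at (409,350), projection mark agrees within ~2 mm; carton (310,210) and jar (610,310) clear. The long can lies in the last pocket (x' ≈ 0.27). Joint 6 is close to its limit, so I turn to a more radial heading.

```bash
python3 - <<'E'
from h import *
M=np.array([.4515,.3205,.062])
p,R=pose(M,.75,.8,-1);z=R.as_matrix()[:,2];plan((p-z*.1+UP*.03,R),(p,R))
E
```

```text
t 8.5 p [0.426 0.257 0.233] q [ 0.66  0.46 -1.15  2.31 -1.    0.19  0.27] w 0.0728 F [ 0.1  0.3 -0.9]
[-4.5, -2.3, 7.4] [-0.338, -0.001, 0.343] | 
[-2.1, 0.0, 12.2] [0.0, -0.0, -0.0] |
```

Request:
{"op": "play_rows", "data": {
  "motion": [
    [-0.9, -0.5, 1.5, -0.068, 0, 0.069, 0.7],
    [-1.8, -0.9, 3, -0.135, 0, 0.137, 0.7],
    [-2.7, -1.4, 4.4, -0.203, 0, 0.206, 0.7],
    [-3.6, -1.8, 5.9, -0.27, 0, 0.274, 0.7],
    [-4.5, -2.3, 7.4, -0.338, 0, 0.343, 0.7]
  ]
}}

```text
clock: 9.0
position: [0.4371, 0.2426, 0.2645]
tool_rot: [-3.105, -0.685, 0.813]
force: [-0.1, -0.8, -1.0]
grip_width: 0.0725
finger_force: 0.0
```

```bash
python3 - <<'E'
from h import *
M=np.array([.4515,.3205,.062])
p,R=pose(M,.75,.8,-1);z=R.as_matrix()[:,2];plan((p,R))
E
```

```text
t 9.0 p [0.437 0.243 0.264] q [ 0.25  0.14 -0.76  2.35 -1.26  0.16 -0.01] w 0.0725 F [-0.1 -0.8 -1. ]
[-7.5, -3.4, 22.0] [-0.078, 0.087, 0.045] |
```

```bash
python3 - <<'E'
from h import *
M=np.array([.4515,.3205,.062])
p,R=pose(M,-2.05,.85,1);z=R.as_matrix()[:,2];plan((p-z*.1+UP*.07,R),(p,R))
E
```

```text
t 9.0 p [0.437 0.243 0.264] q [ 0.25  0.14 -0.76  2.35 -1.26  0.16 -0.01] w 0.0725 F [-0.1 -0.8 -1. ]
[2.3, -2.6, 6.6] [-0.018, -0.701, -0.139] | [6.3, -2.1, 3.4] [-0.018, -0.701, -0.139] | 
[4.6, 0.0, 15.3] [-0.0, 0.0, 0.0] |
```

Request:
{"op": "play_rows", "data": {
  "motion": [
    [0.5, -0.5, 1.3, 0, -0.14, -0.028, 0.7],
    [0.9, -1, 2.6, -0.007, -0.28, -0.056, 0.7],
    [1.4, -1.6, 4, -0.011, -0.42, -0.083, 0.7],
    [1.8, -2.1, 5.3, -0.014, -0.56, -0.111, 0.7],
    [2.3, -2.6, 6.6, -0.018, -0.701, -0.139, 0.7]
  ]
}}

```text
clock: 9.5
position: [0.4482, 0.2963, 0.2345]
tool_rot: [-3.082, -0.438, 0.883]
force: [-0.3, -0.0, -0.2]
grip_width: 0.0724
finger_force: 0.0
```

```bash
python3 - <<'E'
from h import *
M=np.array([.4515,.3205,.062])
p,R=pose(M,-2.05,.85,1);z=R.as_matrix()[:,2];plan((p-z*.1+UP*.07,R),(p,R))
E
```

```text
t 9.5 p [0.448 0.296 0.234] q [-0.41  0.24 -0.2   2.14 -0.36  0.38 -0.96] w 0.0724 F [-0.3 -0.  -0.2]
[2.4, -1.0, 3.5] [-0.042, -0.581, -0.092] | [4.0, -0.8, 1.6] [-0.042, -0.581, -0.092] | 
[4.6, -0.0, 15.3] [0.0, -0.0, -0.0] |
```

Request:
{"op": "play_rows", "data": {
  "motion": [
    [0.5, -0.2, 0.7, -0.008, -0.116, -0.018, 0.7],
    [1, -0.4, 1.4, -0.017, -0.232, -0.037, 0.7],
    [1.4, -0.6, 2.1, -0.025, -0.349, -0.055, 0.7],
    [1.9, -0.8, 2.8, -0.034, -0.465, -0.074, 0.7],
    [2.4, -1, 3.5, -0.042, -0.581, -0.092, 0.7]
  ]
}}

```text
clock: 10.0
position: [0.4621, 0.333, 0.2145]
tool_rot: [3.141, 0.141, 0.994]
force: [-0.6, -1.5, 0.6]
grip_width: 0.0723
finger_force: 0.0
```

```bash
python3 - <<'E'
from h import *
M=np.array([.4515,.3205,.062])
p,R=pose(M,-2.05,.85,1);z=R.as_matrix()[:,2];plan((p-z*.1+UP*.07,R),(p,R))
E
```

```text
t 10.0 p [0.462 0.333 0.215] q [-0.76  0.52  0.01  1.66  0.03  1.1  -1.34] w 0.0723 F [-0.6 -1.5  0.6]
[3.9, -0.7, 1.7] [-0.04, -0.579, -0.09] | 
[4.6, -0.0, 15.3] [0.0, -0.0, 0.0] |
```

Request:
{"op": "play_rows", "data": {
  "motion": [
    [0.8, -0.1, 0.3, -0.008, -0.116, -0.018, 0.7],
    [1.6, -0.3, 0.7, -0.016, -0.232, -0.036, 0.7],
    [2.3, -0.4, 1, -0.024, -0.347, -0.054, 0.7],
    [3.1, -0.6, 1.4, -0.032, -0.463, -0.072, 0.7],
    [3.9, -0.7, 1.7, -0.04, -0.579, -0.09, 0.7]
  ]
}}

```text
clock: 10.5
position: [0.4759, 0.3674, 0.1921]
tool_rot: [-3.14, 0.721, 1.092]
force: [0.0, -0.1, -0.4]
grip_width: 0.0727
finger_force: 0.0
```

```bash
python3 - <<'E'
from h import *
M=np.array([.4515,.3205,.062])
p,R=pose(M,-2.05,.85,1);z=R.as_matrix()[:,2];plan((p-z*.1,R),(p,R))
E
```

```text
t 10.5 p [0.476 0.367 0.192] q [-0.87  0.94  0.05  1.11  0.13  1.79 -1.32] w 0.0727 F [ 0.  -0.1 -0.4]
[4.6, 0.0, 5.3] [-0.001, 0.0, 0.001] | 
[0.0, -0.0, 10.0] [-0.0, 0.0, -0.0] |
```

Request:
{"op": "play_rows", "data": {
  "motion": [
    [1.1, 0, 1.3, 0, 0, 0, 0.7],
    [2.3, 0, 2.7, 0, 0, 0, 0.7],
    [3.5, 0, 4, 0, 0, 0, 0.7],
    [4.6, 0, 5.3, 0, 0, 0, 0.7],
    [4.6, 0, 5.3, 0, 0, 0, 0.7]
  ]
}}

```text
clock: 11.0
position: [0.4746, 0.3675, 0.121]
tool_rot: [-3.138, 0.716, 1.093]
force: [0.1, 0.4, -0.8]
grip_width: 0.0729
finger_force: 0.0
```

```bash
python3 - <<'E'
from h import *
M=np.array([.4515,.3205,.062])
p,R=pose(M,-2.05,.85,1);z=R.as_matrix()[:,2];plan((p,R))
E
```

```text
t 11.0 p [0.475 0.368 0.121] q [-0.87  1.01  0.05  1.15  0.13  1.68 -1.34] w 0.0729 F [ 0.1  0.4 -0.8]
[-0.1, 0.1, 9.9] [-0.002, -0.005, 0.001] |
```

Request:
{"op": "play_rows", "data": {
  "motion": [
    [0, 0, 2.5, 0, 0, 0, 0.7],
    [0, 0, 5, 0, 0, 0, 0.7],
    [0, 0, 7.5, 0, 0, 0, 0.7],
    [0, 0.1, 9.9, 0, -0.005, 0, 0.7],
    [0, 0.1, 9.9, 0, -0.005, 0, 0.7]
  ]
}}

```text
clock: 11.5
position: [0.4453, 0.3087, 0.0475]
tool_rot: [-3.139, 0.722, 1.092]
force: [-0.4, -0.2, -0.2]
grip_width: 0.0728
finger_force: 0.0
```

Request:
{"op": "play_rows", "data": {
  "motion": [
    [0, 0, 0, 0, 0, 0, -0.2],
    [0, 0, 0, 0, 0, 0, -0.2],
    [0, 0, 0, 0, 0, 0, -0.2],
    [0, 0, 0, 0, 0, 0, -0.2],
    [0, 0, 0, 0, 0, 0, -0.2]
  ],
  "squeeze": 60
}}

```text
clock: 12.0
position: [0.4468, 0.3118, 0.0495]
tool_rot: [-3.14, 0.717, 1.093]
force: [0.6, 1.6, 8.0]
grip_width: 0.0524
finger_force: 62.6
```

```bash
python3 - <<'E'
from h import *
p0,R0,s=cur();z=R0.as_matrix()[:,2];dep=np.arcsin(-z[2]);ag=np.arctan2(z[1],z[0])
g=p0-.02*z;print('grasp',g.round(4),'dep',dep,'az',ag,s['finger_force'])
off=g[2]-.045;az=RY-np.pi/2
pu,Ru=pose(g+UP*.17,ag,dep);gf=final(.045,off,0);pf,Rf=pose(gf+UP*.06,az,dep+np.pi/2)
plan((pu,Ru),(pf,Rf));print(off,gf)
E
```

```text
grasp [0.4528 0.3235 0.0646] dep 0.85394605734556 az -2.0503358990217295 62.57964849472046
t 12.0 p [0.447 0.312 0.049] q [-0.85  1.01  0.04  1.37  0.15  1.46 -1.36] w 0.0524 F [0.6 1.6 8. ]
[-11.2, -0.0, -12.8] [-0.0, -0.0, 0.001] | 
[-6.7, 6.5, 7.9] [0.004, 0.523, -0.051] | [-10.1, 6.1, 3.4] [0.004, 0.523, -0.051] | [-10.7, 5.5, -2.2] [0.004, 0.523, -0.051] | 
0.01956492645504329 [ 0.47204769 -0.06523512  0.12519557]
```

Request:
{"op": "play_rows", "data": {
  "motion": [
    [-1, 0, -1.2, 0, 0, 0, -0.2],
    [-3.6, 0, -4, 0, 0, 0, -0.2],
    [-6.2, 0, -7, 0, 0, 0, -0.2],
    [-8.8, 0, -10, 0, 0, 0, -0.2],
    [-11.2, 0, -12.8, 0, 0, 0, -0.2]
  ]
}}

```text
clock: 12.5
position: [0.4464, 0.311, 0.2216]
tool_rot: [-3.14, 0.717, 1.093]
force: [0.2, -0.2, -2.1]
grip_width: 0.0527
finger_force: 63.1
```

Request:
{"op": "play_rows", "data": {
  "motion": [
    [-1.3, 1.3, 1.6, 0, 0.105, -0.01, -0.2],
    [-2.7, 2.6, 3.2, 0, 0.209, -0.02, -0.2],
    [-4, 3.9, 4.7, 0, 0.314, -0.03, -0.2],
    [-5.4, 5.2, 6.3, 0, 0.418, -0.04, -0.2],
    [-6.7, 6.5, 7.9, 0, 0.523, -0.05, -0.2]
  ]
}}

```text
clock: 13.0
position: [0.4572, 0.1893, 0.2046]
tool_rot: [-3.12, 0.189, 1.141]
force: [2.6, -0.7, -1.6]
grip_width: 0.0522
finger_force: 63.2
```

Request:
{"op": "play_rows", "data": {
  "motion": [
    [-2, 1.2, 0.7, 0, 0.105, -0.01, -0.2],
    [-4, 2.4, 1.4, 0, 0.209, -0.02, -0.2],
    [-6.1, 3.7, 2, 0, 0.314, -0.03, -0.2],
    [-8.1, 4.9, 2.7, 0, 0.418, -0.04, -0.2],
    [-10.1, 6.1, 3.4, 0, 0.523, -0.05, -0.2]
  ]
}}

```text
clock: 13.5
position: [0.4663, 0.0789, 0.1902]
tool_rot: [-3.116, -0.286, 1.177]
force: [0.5, 0.8, -2.1]
grip_width: 0.0522
finger_force: 63.2
```

```bash
python3 - <<'E'
from h import *
az=RY-np.pi/2;gf=final(.045,.0196,0);pf,Rf=pose(gf+UP*.06,az,.854+np.pi/2)
plan((pf,Rf))
E
```

```text
t 13.5 p [0.466 0.079 0.19 ] q [ 0.03  0.31 -0.17  2.12 -0.36  0.62 -0.24] w 0.0522 F [ 0.5  0.8 -2.1]
[-11.6, 5.9, -1.7] [0.003, 0.567, -0.052] |
```

Request:
{"op": "play_rows", "data": {
  "motion": [
    [-1.5, 0.7, -0.2, 0, 0.071, -0.007, -0.2],
    [-2.9, 1.5, -0.4, 0, 0.142, -0.013, -0.2],
    [-4.4, 2.2, -0.6, 0, 0.213, -0.02, -0.2],
    [-5.8, 3, -0.8, 0, 0.284, -0.026, -0.2],
    [-7.3, 3.7, -1.1, 0, 0.355, -0.033, -0.2]
  ]
}}

```text
clock: 14.0
position: [0.473, -0.0024, 0.1791]
tool_rot: [-3.129, -0.641, 1.206]
force: [0.5, -0.4, -2.6]
grip_width: 0.0523
finger_force: 63.2
```

```bash
python3 - <<'E'
from h import *
az=RY-np.pi/2;gf=final(.045,.0196,0);pf,Rf=pose(gf+UP*.06,az,.854+np.pi/2)
plan((pf,Rf))
E
```

```text
t 14.0 p [ 0.473 -0.002  0.179] q [ 0.61  0.46 -0.4   2.14 -0.8   0.68  0.55] w 0.0523 F [ 0.5 -0.4 -2.6]
[-3.9, 2.1, -2.1] [0.003, 0.213, -0.018] |
```

Request:
{"op": "play_rows", "data": {
  "motion": [
    [-1, 0.5, -0.5, 0, 0.053, -0.004, -0.2],
    [-2, 1, -1, 0, 0.106, -0.009, -0.2],
    [-3, 1.6, -1.6, 0, 0.16, -0.014, -0.2],
    [-3.9, 2.1, -2.1, 0.003, 0.213, -0.018, -0.2],
    [-3.9, 2.1, -2.1, 0.003, 0.213, -0.018, -0.2]
  ]
}}

```text
clock: 14.5
position: [0.4769, -0.0526, 0.1708]
tool_rot: [-3.137, -0.852, 1.222]
force: [0.3, 0.8, -0.9]
grip_width: 0.0524
finger_force: 63.2
```

```bash
python3 - <<'E'
from h import *
from workcell import viewer
az=RY-np.pi/2;gf=final(.045,.0196,0);pf,Rf=pose(gf+UP*.06,az,.854+np.pi/2)
pl,_=pose(gf+UP*.001,az,.854+np.pi/2)
plan((pf,Rf),(pl,Rf));print('contact TCP z',pl[2]-.001)
for n in('scene','top'):
    a,d=viewer.grab_frame(n);np.savez(n+'4.npz',im=a,d=d,**viewer.camera_info(n))
chk('4',.0,.045)
E
```

```text
t 14.5 p [ 0.477 -0.053  0.171] q [ 0.84  0.61 -0.44  2.07 -0.86  0.83  0.81] w 0.0524 F [ 0.3  0.8 -0.9]
[0.2, -0.0, 0.0] [0.001, 0.002, -0.005] | 
[-4.4, 0.0, 3.9] [0.0, 0.0, 0.0] | 
contact TCP z 0.11205611822215249
top 300 a0,ka,z0,kz [-0.0012  0.0312  0.1815 -0.0274] end b [0.0421 0.0435 0.0439] want 0.045
scene 254 a0,ka,z0,kz [-0.0004  0.0129  0.1824 -0.0177] end b [0.0431 0.0441 0.0453] want 0.045
```

Request:
{"op": "play_rows", "data": {
  "motion": [
    [-1, 0, 0.9, 0.004, 0.008, -0.004, -0.2],
    [-2, 0, 1.85, 0.009, 0.018, -0.009, -0.2],
    [-3, 0, 2.8, 0.009, 0.018, -0.009, -0.2],
    [-3.8, 0, 3.5, 0.009, 0.018, -0.009, -0.2],
    [-4, 0, 3.7, 0.009, 0.018, -0.009, -0.2]
  ]
}}

```text
clock: 15.1
position: [0.4764, -0.0479, 0.1159]
tool_rot: [-3.135, -0.869, 1.237]
force: [-3.5, -0.0, 14.2]
grip_width: 0.0525
finger_force: 64.3
```

Request:
{"op": "play_rows", "data": {
  "motion": [
    [-0.04, 0, 0.04, 0, 0, 0, -0.2],
    [-0.08, 0, 0.07, 0, 0, 0, -0.2],
    [-0.08, 0, 0.07, 0, 0, 0, -0.2],
    [-0.08, 0, 0.07, 0, 0, 0, -0.2],
    [-0.08, 0, 0.07, 0, 0, 0, -0.2]
  ]
}}

```text
clock: 15.6
position: [0.4765, -0.0479, 0.116]
tool_rot: [-3.137, -0.87, 1.239]
force: [-1.3, 2.5, 4.8]
grip_width: 0.0522
finger_force: 63.9
```

```bash
python3 - <<'E'
from h import *
from workcell import viewer
az=RY-np.pi/2;gf=final(.045,.0196,0);pf,Rf=pose(gf,az,.854+np.pi/2)
plan((pf,Rf));print(pf)
for n in('scene','top'):
    a,d=viewer.grab_frame(n);np.savez(n+'5.npz',im=a,d=d,**viewer.camera_info(n))
chk('5',.0,.045,.122,.17)
E
```

```text
t 15.6 p [ 0.477 -0.048  0.116] q [ 0.84  0.74 -0.45  2.07 -0.88  0.75  0.92] w 0.0522 F [-1.3  2.5  4.8]
[-0.5, 0.2, 0.0] [-0.012, -0.016, 0.006] | 
[ 0.47708567 -0.0510606   0.11205612]
top 298 a0,ka,z0,kz [-0.0079 -0.0656  0.1731 -0.0652] end b [0.0449 0.0466 0.0687] want 0.045
scene 239 a0,ka,z0,kz [ 0.0337 -0.149   0.1622  0.0551] end b [0.0474 0.0489 0.0501] want 0.045
```

```bash
sed -i 's/(b<.09)/(b<half+.006)/; s/HEAD\[2\]+.08,0\]/zlo+.015,0]/' h.py; python3 - <<'E'
from h import *
chk('4',.0,.045,.15);chk('5',.0,.045,.125,.17);chk('1',0,.06,.15)
E
```

```text
top 300 a0,ka,z0,kz [-0.0012  0.0312  0.1815 -0.0274] end b [0.0421 0.0435 0.0439] want 0.045
scene 254 a0,ka,z0,kz [-0.0004  0.0129  0.1824 -0.0177] end b [0.0431 0.0441 0.0453] want 0.045
top 293 a0,ka,z0,kz [-0.0024 -0.0026  0.1255 -0.0005] end b [0.0447 0.0459 0.0467] want 0.045
scene 232 a0,ka,z0,kz [-0.0012 -0.0229  0.1275 -0.0107] end b [0.0474 0.0487 0.0497] want 0.045
top 405 a0,ka,z0,kz [-0.0017 -0.0004  0.1818  0.0102] end b [0.0571 0.0588 0.0598] want 0.06
scene 344 a0,ka,z0,kz [-0.0002 -0.0133  0.1853 -0.0003] end b [0.0591 0.0603 0.0616] want 0.06
```

Request:
{"op": "play_rows", "data": {
  "motion": [
    [0.08, 0, -0.07, 0, 0, 0, -0.2],
    [-0.03, 0, -0.2, 0, 0, 0, -0.2],
    [-0.09, 0, -0.26, 0, 0, 0, -0.2],
    [-0.16, 0, -0.19, 0, 0, 0, -0.2],
    [-0.16, 0, -0.19, 0, 0, 0, -0.2]
  ]
}}

```text
clock: 16.2
position: [0.4759, -0.051, 0.1158]
tool_rot: [-3.137, -0.869, 1.238]
force: [-3.1, -4.8, 12.3]
grip_width: 0.0525
finger_force: 65.1
```

Request:
{"op": "play_rows", "data": {
  "motion": [
    [0.05, 0, -0.05, 0, 0, 0, 1],
    [3.7, 0.5, -3.3, 0, 0, 0, 1],
    [7.2, 0.8, -6.5, 0, 0, 0, 1],
    [9, 0.8, -8, 0, 0, 0, 1],
    [9, 0.8, -8, 0, 0, 0, 1]
  ]
}}

```text
clock: 16.7
position: [0.4837, -0.0566, 0.2384]
tool_rot: [3.14, -0.867, 1.243]
force: [-0.2, 0.4, -0.6]
grip_width: 0.0852
finger_force: 0.0
```

```bash
python3 - <<'E'
from h import *
from workcell import viewer
S=np.array([.589,-.298,.036])
for az,dep,f in((RY+np.pi/2,.9,-1),(RY-np.pi/2,1.0,1),(-.47,.9,1),(-.47,.9,-1)):
    p,R=pose(S,az,dep,f);print(az,f);plan((p-R.as_matrix()[:,2]*.1+UP*.1,R))
for n in('top','scene'):
    a,d=viewer.grab_frame(n);np.savez(n+'6.npz',im=a,d=d,**viewer.camera_info(n))
    Q,im,o=cloud(n+'6.npz');l=Q-HEAD;x=l@XR;b=l@YR
    m=o&(abs(b)<.055)&(x>.03)&(x<.215)&(l[...,2]>-.12*x+.005)&(l[...,2]<.06);print(n,m.sum(),np.percentile(x[m],[2,50,98]).round(3),np.percentile(b[m],[2,98]).round(3),(l[...,2]+.12*x)[m].max().round(4))
E
```

```text
1.2292963267948966 -1
t 16.7 p [ 0.484 -0.057  0.238] q [ 0.83  0.51 -0.43  2.01 -0.83  0.98  0.71] w 0.0852 F [-0.2  0.4 -0.6]
[-9.4, 8.8, -8.0] [-0.004, -0.098, 0.005] | [-10.1, 8.9, -7.0] [-0.004, -0.098, 0.005] | 
-1.9122963267948965 1
t 16.7 p [ 0.484 -0.057  0.238] q [ 0.83  0.51 -0.43  2.01 -0.83  0.98  0.71] w 0.0852 F [-0.2  0.4 -0.6]
[-6.2, 8.9, -4.6] [-0.0, -0.719, 0.007] | [-7.7, 9.0, 0.6] [-0.0, -0.719, 0.007] | 
-0.47 1
t 16.7 p [ 0.484 -0.057  0.238] q [ 0.83  0.51 -0.43  2.01 -0.83  0.98  0.71] w 0.0852 F [-0.2  0.4 -0.6]
[-5.1, 4.3, -3.9] [0.051, -0.415, -0.516] | [-7.5, 0.8, -1.3] [0.051, -0.415, -0.516] | [-6.8, -3.1, 1.8] [0.051, -0.415, -0.516] | 
-0.47 -1
t 16.7 p [ 0.484 -0.057  0.238] q [ 0.83  0.51 -0.43  2.01 -0.83  0.98  0.71] w 0.0852 F [-0.2  0.4 -0.6]
[-5.1, 4.3, -3.9] [-0.397, -0.049, 0.411] | [-2.8, 7.0, -1.4] [-0.397, -0.049, 0.411] | [0.3, 7.5, 1.6] [-0.397, -0.049, 0.411] | 
top 548 [0.04  0.068 0.205] [-0.046  0.044] 0.063
scene 614 [0.073 0.108 0.119] [-0.044  0.045] 0.0604
```

```bash
python3 - <<'E'
from h import *
S=np.array([.589,-.298,.037]);az=RY+np.pi/2
p,R=pose(S,az,.8,-1);plan((p-R.as_matrix()[:,2]*.1+UP*.09,R),(p-R.as_matrix()[:,2]*.1,R),(p,R))
E
```

```text
t 16.8 p [ 0.483 -0.056  0.236] q [ 0.83  0.51 -0.42  2.01 -0.83  0.97  0.71] w 0.0853 F [-0.7  0.7 -1.2]
[-10.0, 8.9, -7.9] [-0.005, -0.049, 0.003] | [-10.4, 9.0, -7.4] [-0.005, -0.049, 0.003] | 
[-6.3, 0.0, 6.5] [-0.0, 0.0, -0.0] | 
[-0.0, 0.0, 10.0] [0.0, 0.0, 0.0] |
```

Request:
{"op": "play_rows", "data": {
  "motion": [
    [-2, 1.8, -1.6, 0, -0.01, 0, 0.8],
    [-4, 3.6, -3.2, 0, -0.02, 0, 0.8],
    [-6, 5.3, -4.7, 0, -0.03, 0, 0.8],
    [-8, 7.1, -6.3, 0, -0.04, 0, 0.8],
    [-10, 8.9, -7.9, -0.005, -0.049, 0.003, 0.8]
  ]
}}

```text
clock: 17.3
position: [0.5264, -0.204, 0.2083]
tool_rot: [-3.135, -0.82, 1.231]
force: [-0.0, 0.3, -0.8]
grip_width: 0.0769
finger_force: 0.0
```

Request:
{"op": "play_rows", "data": {
  "motion": [
    [-2.1, 1.8, -1.5, 0, -0.01, 0, 0.8],
    [-4.2, 3.6, -3, 0, -0.02, 0, 0.8],
    [-6.2, 5.4, -4.4, 0, -0.03, 0, 0.8],
    [-8.3, 7.2, -5.9, 0, -0.04, 0, 0.8],
    [-10.4, 9, -7.4, -0.005, -0.049, 0.003, 0.8]
  ]
}}

```text
clock: 17.8
position: [0.5703, -0.3515, 0.1821]
tool_rot: [-3.137, -0.772, 1.227]
force: [0.3, 0.1, -0.0]
grip_width: 0.0766
finger_force: 0.0
```

```bash
python3 - <<'E'
from h import *
from workcell import viewer
S=np.array([.589,-.298,.037]);az=RY+np.pi/2
p,R=pose(S,az,.8,-1);plan((p-R.as_matrix()[:,2]*.1,R),(p,R))
im=[]
for n in('scene','top'):
    a,d=viewer.grab_frame(n);np.savez(n+'7.npz',im=a,d=d,**viewer.camera_info(n))
    Z=np.load(n+'7.npz');u,v=proj(Z,HEAD+XR*.15-YR*.08).astype(int)
    im.append(cv2.resize(a[max(v-80,0):v+80,u-80:u+80,::-1],(400,400)))
cv2.imwrite('pics/c7.png',np.hstack(im))
E
```

```text
t 17.8 p [ 0.57  -0.352  0.182] q [ 0.89  0.88 -0.22  1.3  -0.55  1.34  0.61] w 0.0766 F [ 0.3  0.1 -0. ]
[-6.0, -0.0, 6.4] [-0.003, -0.001, -0.001] | 
[-0.0, 0.0, 10.0] [-0.0, 0.0, -0.0] |
```

View pics/c7.png

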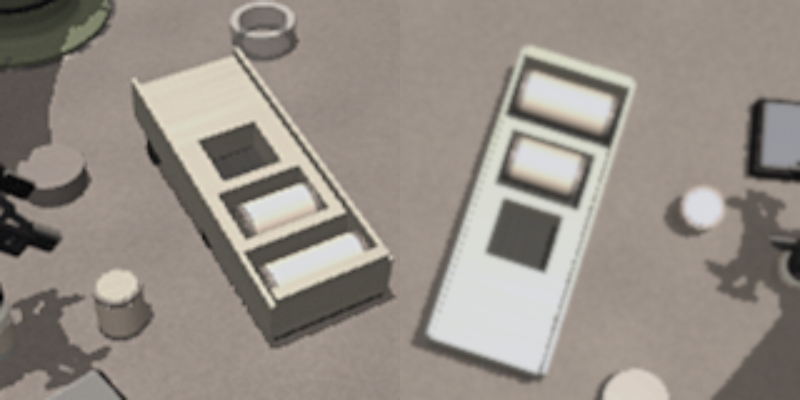

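Crops: the long can is in the last pocket and the middle one in the second (top crop (565,100), (547,165)); the short can is unmoved at (703,207). Grasping it.

Request:
{"op": "play_rows", "data": {
  "motion": [
    [-1.5, 0, 1.6, 0, 0, 0, 0.7],
    [-3, 0, 3.2, 0, 0, 0, 0.7],
    [-4.5, 0, 4.8, 0, 0, 0, 0.7],
    [-6, 0, 6.4, 0, 0, 0, 0.7],
    [-6, 0, 6.4, 0, 0, 0, 0.7]
  ]
}}

```text
clock: 18.4
position: [0.5695, -0.348, 0.0925]
tool_rot: [-3.133, -0.773, 1.225]
force: [0.3, 0.2, -0.2]
grip_width: 0.0729
finger_force: 0.0
```

Request:
{"op": "play_rows", "data": {
  "motion": [
    [0, 0, 2.5, 0, 0, 0, 0.7],
    [0, 0, 5, 0, 0, 0, 0.7],
    [0, 0, 7.5, 0, 0, 0, 0.7],
    [0, 0, 10, 0, 0, 0, 0.7],
    [0, 0, 10, 0, 0, 0, 0.7]
  ]
}}

```text
clock: 18.9
position: [0.5941, -0.2804, 0.0235]
tool_rot: [-3.137, -0.774, 1.23]
force: [-0.4, 0.1, -0.5]
grip_width: 0.0728
finger_force: 0.0
```

Request:
{"op": "play_rows", "data": {
  "motion": [
    [0, 0, 0, 0, 0, 0, -0.2],
    [0, 0, 0, 0, 0, 0, -0.2],
    [0, 0, 0, 0, 0, 0, -0.2],
    [0, 0, 0, 0, 0, 0, -0.2],
    [0, 0, 0, 0, 0, 0, -0.2]
  ],
  "squeeze": 60
}}

```text
clock: 19.4
position: [0.5941, -0.2853, 0.0258]
tool_rot: [3.141, -0.77, 1.229]
force: [-2.6, -4.6, 7.7]
grip_width: 0.0527
finger_force: 62.8
```

```bash
python3 - <<'E'
from h import *
p0,R0,s=cur();z=R0.as_matrix()[:,2];dep=np.arcsin(-z[2]);ag=np.arctan2(z[1],z[0])
g=p0-.02*z;print('grasp',g.round(4),'dep',dep,'az',ag,s['finger_force'])
off=g[2]-.03;az=RY+np.pi/2
pu,Ru=pose(g+UP*.18,ag,dep,-1);gf=final(.03,off,0,az=az);pf,Rf=pose(gf+UP*.06,az,dep+np.pi/2,-1)
plan((pu,Ru),(pf,Rf));print(off,gf,pf)
E
```

```text
grasp [ 0.5895 -0.2984  0.0401] dep 0.8010556592800812 az 1.2283208591924843 62.809996604919434
t 19.4 p [ 0.594 -0.285  0.026] q [ 0.83  1.04 -0.26  1.42 -0.58  1.05  0.72] w 0.0527 F [-2.6 -4.6  7.7]
[12.5, 0.0, -12.9] [0.0, -0.0, 0.001] | 
[3.5, -6.3, 5.0] [-0.0, -0.524, -0.0] | [5.6, -6.3, 2.6] [-0.0, -0.524, -0.0] | [6.1, -6.3, -0.6] [-0.0, -0.524, -0.0] | 
0.010148667009072264 [ 0.4819988  -0.03723738  0.12519557] [ 0.47718901 -0.05076986  0.17127659]
```

Request:
{"op": "play_rows", "data": {
  "motion": [
    [1, 0, -1, 0, 0, 0, -0.2],
    [3.9, 0, -4, 0, 0, 0, -0.2],
    [6.8, 0, -7, 0, 0, 0, -0.2],
    [9.7, 0, -10, 0, 0, 0, -0.2],
    [12.5, 0, -12.9, 0, 0, 0, -0.2]
  ]
}}

```text
clock: 19.9
position: [0.5939, -0.284, 0.2075]
tool_rot: [-3.141, -0.77, 1.23]
force: [0.6, -0.5, 0.1]
grip_width: 0.053
finger_force: 63.1
```

Request:
{"op": "play_rows", "data": {
  "motion": [
    [0.7, -1.3, 1, 0, -0.105, 0, -0.2],
    [1.4, -2.5, 2, 0, -0.21, 0, -0.2],
    [2.1, -3.8, 3, 0, -0.314, 0, -0.2],
    [2.8, -5, 4, 0, -0.419, 0, -0.2],
    [3.5, -6.3, 5, 0, -0.524, 0, -0.2]
  ]
}}

```text
clock: 20.4
position: [0.5545, -0.2062, 0.1947]
tool_rot: [3.14, -0.243, 1.23]
force: [0.8, 0.6, -1.5]
grip_width: 0.0523
finger_force: 62.9
```

Request:
{"op": "play_rows", "data": {
  "motion": [
    [1.1, -1.3, 0.5, 0, -0.105, 0, -0.2],
    [2.2, -2.5, 1, 0, -0.21, 0, -0.2],
    [3.4, -3.8, 1.6, 0, -0.314, 0, -0.2],
    [4.5, -5, 2.1, 0, -0.419, 0, -0.2],
    [5.6, -6.3, 2.6, 0, -0.524, 0, -0.2]
  ]
}}

```text
clock: 20.9
position: [0.5157, -0.1276, 0.1831]
tool_rot: [3.139, 0.28, 1.229]
force: [0.5, 0.3, -1.9]
grip_width: 0.0527
finger_force: 62.9
```

```bash
python3 - <<'E'
from h import *
az=RY+np.pi/2;gf=final(.03,.0101,0,az=az);pf,Rf=pose(gf+UP*.06,az,.801+np.pi/2,-1)
plan((pf,Rf))
E
```

```text
t 20.9 p [ 0.516 -0.128  0.183] q [-0.17  0.48  0.19  1.88  0.23  0.9  -0.49] w 0.0527 F [ 0.5  0.3 -1.9]
[6.0, -6.2, -0.5] [0.002, -0.521, -0.001] |
```

Request:
{"op": "play_rows", "data": {
  "motion": [
    [1.2, -1.2, -0.1, 0, -0.104, 0, -0.2],
    [2.4, -2.5, -0.2, 0, -0.208, 0, -0.2],
    [3.6, -3.7, -0.3, 0, -0.313, 0, -0.2],
    [4.8, -5, -0.4, 0.002, -0.417, 0, -0.2],
    [6, -6.2, -0.5, 0.002, -0.521, 0, -0.2]
  ]
}}

```text
clock: 21.4
position: [0.4769, -0.0506, 0.1711]
tool_rot: [-3.141, 0.801, 1.23]
force: [-0.2, -0.7, -1.3]
grip_width: 0.053
finger_force: 63.0
```

```bash
python3 - <<'E'
from h import *
from workcell import viewer
az=RY+np.pi/2;gf=final(.03,.0101,0,az=az);pf,Rf=pose(gf+UP*.06,az,.801+np.pi/2,-1);pl,_=pose(gf,az,.801+np.pi/2,-1)
plan((pf,Rf),(pl,Rf));plan((pf,Rf));print(pl)
for n in('scene','top'):
    a,d=viewer.grab_frame(n);np.savez(n+'8.npz',im=a,d=d,**viewer.camera_info(n))
    Q,im,o=cloud(n+'8.npz');l=Q-HEAD;x=l@XR;b=l@YR;z=Q[...,2]
    for lab,m in(('all',o&(z>.15)&(z<.235)&(abs(x)<.032)&(b<-.0)&(b>-.06)),):
        def res(v):return np.hypot(x[m]-v[0]-v[1]*b[m],z[m]-v[2]-v[3]*b[m])-.027
        r=least_squares(res,[0,0,.185,0],loss='soft_l1',f_scale=.002);ok=abs(res(r.x))<.004
        print(n,m.sum(),ok.sum(),r.x.round(4),np.percentile(b[m][ok],[.5,2,5,95]).round(4))
E
```

```text
t 21.4 p [ 0.477 -0.051  0.171] q [-0.6   0.69  0.29  1.85  0.45  1.2  -0.96] w 0.053 F [-0.2 -0.7 -1.3]
[-0.0, 0.0, -0.0] [-0.0, -0.0, 0.0] | 
[4.3, 0.0, 4.2] [-0.0, 0.0, -0.0] | 
t 21.4 p [ 0.477 -0.051  0.171] q [-0.6   0.69  0.29  1.85  0.45  1.2  -0.96] w 0.053 F [-0.2 -0.7 -1.3]
[-0.0, 0.0, -0.0] [-0.0, -0.0, 0.0] | 
[ 0.47717297 -0.05081499  0.11127579]
scene 237 174 [-0.001   0.0245  0.1871 -0.0335] [-0.0286 -0.0282 -0.0277 -0.0015]
top 177 153 [-0.0029  0.0184  0.1827 -0.0287] [-0.0256 -0.0254 -0.0247 -0.001 ]
```

Request:
{"op": "play_rows", "data": {
  "motion": [
    [0.9, 0, 1, -0.005, 0.012, -0.005, -0.2],
    [1.9, 0, 2, -0.011, 0.025, -0.011, -0.2],
    [2.8, 0, 2.9, -0.011, 0.025, -0.011, -0.2],
    [3.6, 0, 3.7, -0.011, 0.025, -0.011, -0.2],
    [3.85, 0, 3.95, -0.011, 0.025, -0.011, -0.2]
  ]
}}

```text
clock: 22.0
position: [0.476, -0.0531, 0.1141]
tool_rot: [-3.137, 0.773, 1.248]
force: [-0.1, 0.3, -1.6]
grip_width: 0.053
finger_force: 63.0
```

Request:
{"op": "play_rows", "data": {
  "motion": [
    [0.03, 0, 0.03, 0, 0, 0, -0.2],
    [0.06, 0, 0.06, 0, 0, 0, -0.2],
    [0.1, 0, 0.1, 0, 0, 0, -0.2],
    [0.1, 0, 0.1, 0, 0, 0, -0.2],
    [0.1, 0, 0.1, 0, 0, 0, -0.2]
  ]
}}

```text
clock: 22.5
position: [0.4763, -0.053, 0.1136]
tool_rot: [-3.138, 0.773, 1.247]
force: [-0.1, 0.3, -1.5]
grip_width: 0.0526
finger_force: 63.0
```

Request:
{"op": "play_rows", "data": {
  "motion": [
    [0.03, 0, 0.03, 0, 0, 0, -0.2],
    [0.06, 0, 0.06, 0, 0, 0, -0.2],
    [0.1, 0, 0.1, 0, 0, 0, -0.2],
    [0.1, 0, 0.1, 0, 0, 0, -0.2],
    [0.1, 0, 0.1, 0, 0, 0, -0.2]
  ]
}}

```text
clock: 23.0
position: [0.4762, -0.053, 0.112]
tool_rot: [-3.138, 0.773, 1.248]
force: [-0.2, 0.8, -0.3]
grip_width: 0.0526
finger_force: 63.0
```

```bash
cat > m.py <<'E'
from h import *
from workcell import viewer
import sys;t=sys.argv[1]
for n in('scene','top'):
    a,d=viewer.grab_frame(n);np.savez(n+t+'.npz',im=a,d=d,**viewer.camera_info(n))
    Q,im,o=cloud(n+t+'.npz');l=Q-HEAD;x=l@XR;b=l@YR;z=Q[...,2]
    m=o&(z>.12)&(z<.17)&(abs(x)<.032)&(b<-.0)&(b>-.05)
    def res(v):return np.hypot(x[m]-v[0]-v[1]*b[m],z[m]-v[2]-v[3]*b[m])-.027
    r=least_squares(res,[0,0,.127,0],loss='soft_l1',f_scale=.002);ok=abs(res(r.x))<.004
    print(n,m.sum(),ok.sum(),r.x.round(4),np.percentile(b[m][ok],[.5,2,5,95]).round(4))
E
python3 m.py 9
```

```text
scene 202 155 [-0.0003 -0.0089  0.1297  0.1781] [-0.0317 -0.0308 -0.0299 -0.0015]
top 225 192 [-0.0012 -0.0041  0.1276  0.0743] [-0.0336 -0.0332 -0.0327 -0.0017]
```

```bash
python3 - <<'E'
from h import *
for t in '89':
  for n in('scene','top'):
    Q,im,o=cloud(n+t+'.npz');l=Q-HEAD;x=l@XR;b=l@YR;z=Q[...,2]
    print(t,n,[(round(c,3),[round(float(np.percentile(z[m],q)),4) for q in(50,97)],int(m.sum())) for c in np.arange(-.036,.03,.006) for m in [o&(abs(x)<.012)&(abs(b-c)<.003)&(z>.09)&(z<.25)] if m.sum()>3])
E
```

```text
8 scene [(np.float64(-0.036), [0.1016, 0.1029], 9), (np.float64(-0.03), [0.1792, 0.2122], 48), (np.float64(-0.024), [0.1914, 0.2152], 25), (np.float64(-0.018), [0.1571, 0.216], 24), (np.float64(-0.012), [0.104, 0.2152], 19), (np.float64(-0.006), [0.1027, 0.2148], 21), (np.float64(-0.0), [0.2091, 0.215], 19), (np.float64(0.006), [0.1014, 0.2137], 21), (np.float64(0.012), [0.2104, 0.2159], 21), (np.float64(0.018), [0.1037, 0.2153], 17), (np.float64(0.024), [0.1007, 0.2154], 17)]
8 top [(np.float64(-0.036), [0.0965, 0.1039], 15), (np.float64(-0.03), [0.0983, 0.104], 9), (np.float64(-0.024), [0.209, 0.2147], 15), (np.float64(-0.018), [0.2095, 0.2122], 17), (np.float64(-0.012), [0.2079, 0.2166], 17), (np.float64(-0.006), [0.2098, 0.2132], 18), (np.float64(-0.0), [0.2092, 0.2126], 19), (np.float64(0.006), [0.2104, 0.2151], 19), (np.float64(0.012), [0.209, 0.2135], 18), (np.float64(0.018), [0.2082, 0.2153], 17), (np.float64(0.024), [0.211, 0.2135], 15)]
9 scene [(np.float64(-0.036), [0.0998, 0.1031], 10), (np.float64(-0.03), [0.1256, 0.1561], 49), (np.float64(-0.024), [0.1528, 0.1559], 14), (np.float64(-0.018), [0.1521, 0.1569], 12), (np.float64(-0.012), [0.1526, 0.1564], 14), (np.float64(-0.006), [0.1538, 0.156], 12), (np.float64(-0.0), [0.1541, 0.1578], 11), (np.float64(0.006), [0.1547, 0.1562], 10), (np.float64(0.012), [0.1556, 0.1573], 8), (np.float64(0.018), [0.1545, 0.1575], 12), (np.float64(0.024), [0.1548, 0.1579], 11)]
9 top [(np.float64(-0.036), [0.1013, 0.1535], 11), (np.float64(-0.03), [0.151, 0.1562], 19), (np.float64(-0.024), [0.1493, 0.1546], 17), (np.float64(-0.018), [0.154, 0.1577], 17), (np.float64(-0.012), [0.1544, 0.1584], 16), (np.float64(-0.006), [0.1535, 0.1577], 16), (np.float64(-0.0), [0.1533, 0.1589], 18), (np.float64(0.006), [0.1545, 0.1602], 15), (np.float64(0.012), [0.1516, 0.1578], 18), (np.float64(0.018), [0.1523, 0.1602], 15), (np.float64(0.024), [0.1528, 0.1576], 18)]
```

Request:
{"op": "play_rows", "data": {
  "motion": [
    [-0.07, 0, -0.07, 0.002, -0.012, 0.002, -0.2],
    [-0.1, 0, -0.1, 0.005, -0.025, 0.005, -0.2],
    [-0.06, 0, -0.06, 0.005, -0.025, 0.005, -0.2],
    [0, 0, 0, 0.005, -0.025, 0.005, -0.2],
    [0, 0, 0, 0.005, -0.025, 0.005, -0.2]
  ]
}}

```text
clock: 23.6
position: [0.4762, -0.0531, 0.1119]
tool_rot: [-3.137, 0.798, 1.241]
force: [-0.4, -0.2, -0.8]
grip_width: 0.0526
finger_force: 63.0
```

Request:
{"op": "play_rows", "data": {
  "motion": [
    [0.03, 0, 0.03, 0, 0, 0, -0.2],
    [0.06, 0, 0.06, 0, 0, 0, -0.2],
    [0.08, 0, 0.08, 0, 0, 0, -0.2],
    [0.08, 0, 0.08, 0, 0, 0, -0.2],
    [0.08, 0, 0.08, 0, 0, 0, -0.2]
  ]
}}

```text
clock: 24.1
position: [0.4762, -0.0531, 0.1109]
tool_rot: [-3.138, 0.798, 1.241]
force: [-0.6, 0.8, -0.4]
grip_width: 0.0529
finger_force: 63.0
```

Request:
{"op": "play_rows", "data": {
  "motion": [
    [0.02, 0, 0.02, 0, 0, 0, -0.2],
    [0.05, 0, 0.05, 0, 0, 0, -0.2],
    [0.07, 0, 0.07, 0, 0, 0, -0.2],
    [0.07, 0, 0.07, 0, 0, 0, -0.2],
    [0.07, 0, 0.07, 0, 0, 0, -0.2]
  ]
}}

```text
clock: 24.6
position: [0.4763, -0.053, 0.1104]
tool_rot: [-3.138, 0.798, 1.24]
force: [-0.6, 2.6, 8.0]
grip_width: 0.0529
finger_force: 63.8
```

```bash
python3 m.py a; python3 - <<'E'
from h import *
t='a'
for n in('scene','top'):
    Q,im,o=cloud(n+t+'.npz');l=Q-HEAD;x=l@XR;b=l@YR;z=Q[...,2]
    m=o&(abs(x)<.012)&(b>-.027)&(b<.027)&(z>.145)&(z<.16);print(n,np.polyfit(b[m],z[m],1).round(4))
    m=o&(b>-.025)&(b<.026)&(z>.143)&(z<.16);print(' xfit',np.polyfit(b[m],x[m],1).round(4),m.sum())
E
```

```text
scene 201 153 [-0.0013 -0.0776  0.1277  0.1479] [-0.032  -0.0307 -0.0304 -0.0015]
top 218 189 [ 0.      0.0201  0.125  -0.0089] [-0.0327 -0.0322 -0.0312 -0.0017]
scene [-0.0064  0.1523]
 xfit [10.5498 -0.3645] 245
top [-0.0387  0.1511]
 xfit [ 0.009  -0.0018] 286
```

Request:
{"op": "play_rows", "data": {
  "motion": [
    [-0.03, 0, -0.03, 0, 0, 0, 1],
    [-3.5, 0.5, -3.4, 0, 0, 0, 1],
    [-6.9, 0.8, -6.8, 0, 0, 0, 1],
    [-9, 0.8, -8.8, 0, 0, 0, 1],
    [-9, 0.8, -8.8, 0, 0, 0, 1]
  ]
}}

```text
clock: 25.2
position: [0.4853, -0.0557, 0.2389]
tool_rot: [3.14, 0.795, 1.236]
force: [0.3, -0.1, -1.3]
grip_width: 0.0852
finger_force: 0.0
```

Request:
{"op": "play_rows", "data": {
  "motion": [
    [-1, 0, -1, 0, 0, 0, 1],
    [-2, 0, -2, 0, 0, 0, 1],
    [-3, 0, -3, 0, 0, 0, 1],
    [-3, 0, -3, 0, 0, 0, 1],
    [-3, 0, -3, 0, 0, 0, 1]
  ]
}}

```text
clock: 25.7
position: [0.4845, -0.0551, 0.2782]
tool_rot: [-3.138, 0.798, 1.241]
force: [0.2, 0.6, -0.9]
grip_width: 0.0855
finger_force: 0.0
```

Request:
{"op": "play_rows", "data": {
  "motion": [
    [0, 0, 0, 0, 0, 0, 1],
    [0, 0, 0, 0, 0, 0, 1],
    [0, 0, 0, 0, 0, 0, 1],
    [0, 0, 0, 0, 0, 0, 1],
    [0, 0, 0, 0, 0, 0, 1]
  ]
}}

```text
clock: 26.2
position: [0.4844, -0.0552, 0.2781]
tool_rot: [-3.137, 0.798, 1.241]
force: [0.4, -0.5, 0.2]
grip_width: 0.0854
finger_force: 0.0
```

```bash
python3 - <<'E'
from h import *
from workcell import viewer
im=[]
for n in('scene','top'):
    a,d=viewer.grab_frame(n);np.savez(n+'b.npz',im=a,d=d,**viewer.camera_info(n))
    Z=np.load(n+'b.npz');u,v=proj(Z,HEAD+XR*.15).astype(int)
    im.append(cv2.resize(a[max(v-80,0):v+80,u-80:u+80,::-1],(400,400)))
    a0=np.load(n+'0.npz')
cv2.imwrite('pics/cb.png',np.hstack(im))
P,_,_=cloud('top0.npz');Q,_,ok=cloud('topb.npz')
for nm,u,v in [('red',580,396),('tuna',511,374),('spice',607,295),('jar',266,252),('meal',610,225),('carton',180,347)]:
    w=P[int(v*.7),int(u*.7)]
    r=[]
    for c in(P,Q):
        m=(np.hypot(c[...,0]-w[0],c[...,1]-w[1])<.06)&(abs(c[...,2]-w[2])<.008);r.append(c[m].mean(0))
    print(nm,((r[1]-r[0])*1000).round(1))
E
```

```text
red [ 0.6  1.5 -0.4]
tuna [ 0.4 -1.   0.1]
spice [ 0.2  0.  -0. ]
jar [-1.7 15.8  0.2]
meal [-0.8 -0.3  0.1]
carton [ 0.  -0.1  0.2]
```

View pics/cb.png

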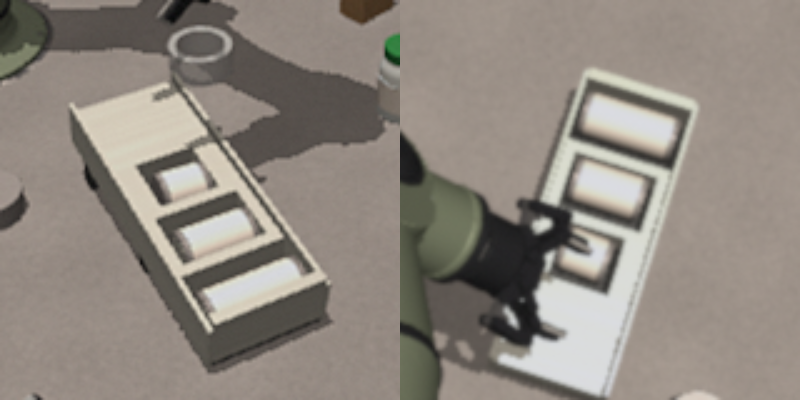

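All three cans are in their pockets (scene crop (183,182), (213,233), (253,287)). The jar's 16 mm "shift" is probably the arm partly covering it in the top view, since the gripper never came near it. Handing in.

```bash
python3 -c "
from workcell import bot
print(bot.job_done())"
```

```text
the job is handed in; nothing more can be done
None
```

All three cans went down the ramp in order (long, middle, short) and lodged in their matching pockets, and I handed the job in at about 26 s; I made no contact with the other goods that I know of, but the final check did not cover the tape or mug, and its 16 mm reading for the jar, probably the arm covering it, was not re-checked.

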